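# Seat the bush and offer up the bezel plate

## Task

Take the brass flanged bush that already stands flange up and seat it fully in the round pocket of the bearing block, flange up, and let go of it. Then pick up the aluminium bezel plate by its bow handle and hold it level, hovering about 15 mm above the block's top face without touching block or bush, with its three screw holes lined up over the block's three threaded holes so that a colleague can start the screws. Finish while still holding the plate there, still; leave the other bush and everything else on the bench where it is.

Things in the scene. Friction and masses are not known exactly. Their poses are not given: they have to be found in the camera images.
- block: Grey bearing block bolted to the black breadboard (does not move; the breadboard's top, on which everything stands, is 10 mm above the table top, i.e. at z = 0.010), 130 mm along its x, 80 mm along its y, 40 mm high, with an 8 mm high bolting foot sticking out 17 mm at each x end. Origin at the centre of its underside, z up. In its top face: a round pocket in the middle, and three small threaded holes in a triangle: two near the +x end, one near the -x end.
- pocket (a point): Centre of the pocket's mouth, at the level of the block's top face (40 mm above the block's origin). The pocket is 28 mm in diameter and 20 mm deep with a 1.5 mm chamfer; it takes the bush's barrel with 2 mm of play in diameter.
- bush: Brass flanged bush to be fitted, 26 mm high, about 120 g: barrel 26 mm in diameter and 16 mm long below, flange 40 mm in diameter and 10 mm thick on top. Starts upright, standing on its barrel, flange up. Origin at the centre of the barrel's foot, z up towards the flange: the flange's underside is 16 mm above the origin. Seated, the flange rests on the block's top face, so the origin is 24 mm above the block's origin.
- bush_inverted: A second bush of the same shape that stands upside down on its flange (flange below, narrow barrel pointing up), 26 mm high. Origin at the centre of its underside. Not used: leave it alone. The two bushes may stand in either of two places to the robot's left.
- plate: Aluminium bezel plate, 120 mm along its x, 70 mm along its y, 8 mm thick, about 200 g, lying flat on the breadboard right way up. A 46 mm round window in the middle (it clears the bush's flange), three 10 mm screw holes in a triangle (two near its +x end, one near its -x end) and a bow handle on top. Origin at the centre of its underside, z up. It fits the block only one way round: its +x along the block's +x, its origin over the block's centre.
- handle (a point): Centre of the handle's bar, 38 mm above the plate's underside. The bar runs along the plate's x, 78 mm long, 12 mm wide (y) and 12 mm high (32 to 44 mm above the plate's underside), on two 10 mm thick posts at x = +-34 mm; between the posts the space under the bar is free. Pinch it across y.
- hole1 (a point): Centre of the plate's screw hole 1 at the plate's underside, at x = 48 mm, y = 24 mm in the plate's frame; 10 mm in diameter.
- hole2 (a point): Centre of the plate's screw hole 2 at the plate's underside, at x = 48 mm, y = -24 mm in the plate's frame; 10 mm in diameter.
- hole3 (a point): Centre of the plate's screw hole 3 at the plate's underside, at x = -48 mm, y = 0 mm in the plate's frame; 10 mm in diameter.
- thread1 (a point): Mouth of the block's threaded hole 1 on its top face, at x = 48 mm, y = 24 mm in the block's frame, 8 mm wide at the mouth; belongs under the plate's hole 1.
- thread2 (a point): Mouth of the block's threaded hole 2 on its top face, at x = 48 mm, y = -24 mm in the block's frame, 8 mm wide at the mouth; belongs under the plate's hole 2.
- thread3 (a point): Mouth of the block's threaded hole 3 on its top face, at x = -48 mm, y = 0 mm in the block's frame, 8 mm wide at the mouth; belongs under the plate's hole 3.
- driver: Screwdriver with orange handle, 170 mm long, lying on the breadboard near the robot. Bystander.
- jar: Small jar of screws, 44 mm in diameter, 50 mm high, at the back of the breadboard. Origin at the centre of its underside. Bystander.
- tape: Roll of grey tape lying flat, 90 mm in diameter, 24 mm high. Origin at the centre of its underside. Bystander.
- mouse: Grey computer mouse, 95 x 56 x 28 mm. Origin at the centre of its underside. Bystander.
- collar: Steel shaft collar, 30 mm in diameter, 12 mm high. Origin at the centre of its underside. Bystander.
- post: Optical post in a black holder on a 50 x 75 mm base, 75 mm high. Origin at the centre of its underside. Bystander.
Not all that is in view belongs to the job. What is shaped like the bush but purple or red is not meant.

How it is judged:
By the outcome, as a careful person would: the job done as asked, in the order asked, and still so for the second after the job is handed in, while the arm keeps its last pose, push and grip.
It also fails if it takes over 66 s, if anything falls off the work surface, if the arm or the gripper's body presses on something with over 40 N, if the wrist force passes 120 N, or if a joint passes its speed limit or range.

## Robot

A 6-joint arm with a two-finger parallel gripper is mounted at the origin on the work surface. World frame = base frame: x ahead of the robot, y to its left, z up, the work surface at z = 0. Lengths are in m, angles in degrees, forces in N, time in s.
With the tool pointing down it reaches from about 0.3 to 0.75 m from the base axis. Payload 8.5 kg.
Tool frame: the origin (TCP) lies at the very end of the fingers, on their centre line; the grasp point (between the pads) lies 19 mm behind it; z points along the fingers, y is the line along which they close (so a half turn about z gives the same grasp; the last joint's range is limited). The gripper opens to 85 mm and grips with 20 to 120 N. Pads are 22 mm wide; open, the fingers measure 114 mm over their backs; the gripper's body (76 mm by 85 mm) begins 54 mm behind the grasp point. The pads swing forward as they close: fully open they stand 13 mm farther back than shut.
Start: joints at [-76.736, 21.807, 74.336, -0, 83.858, -12.336], TCP at [0.238, -0.496, 0.196] pointing down, gripper open.
Joint ranges: [-178.18, 178.18], [-50.72, 133.34], [12.68, 142.11], [-81.47, 261.47], [9.98, 163.14], [-165.26, 165.26]. Speed limits (degrees/s): [136.94, 136.94, 180, 180, 180, 180].

## Interface

Orientations are given as a 3x3 rotation matrix whose columns are the frame's x, y, z axes.
In Python, from rig import * gives the robot as it stands. The module is installed in compiled form; this text tells all that it offers.
- The arm moves only by the shell command python3 -m pendant 'ROWS' [OPENING] [FORCE]. ROWS is JSON, a list of rows, each a list of 2 entries, a list of its own where there are three numbers: the shift along the tool's x, y, z as a fraction of full scale, then the turn, a rotation vector about the tool's x, y, z as a fraction of full scale. A call has 1 to 8 rows; each row shifts and turns the commanded pose from where the row before left it, along the tool's axes as they then stand; what a row does not reach is not made up. Full scale, the value 1, is 40 mm for a shift and 5 degrees for a turn. A row lasts 1/8 s, in which the tool goes at most 62.5 mm and 10.7 degrees, less where a joint would pass 70% of its speed; a pose out of reach is approached as far as the arm can. A call with a number of a shift or a turn outside -1 to 1 is refused whole. A call with a gripper value outside its range is refused whole. OPENING is the opening, from 0 (shut) to 1 (fully open), set as the call begins (- or left out, the last holds). The fingers move at their own pace and stop on an object; FORCE is the grip in N (left out, the last holds). Time passes only in rows, so rows that do not move let the fingers close. It gives the time, the measured TCP pose, the force, the opening and the grip force at its end, in the units of the state.
- observe(): the state, without advancing time (a new reading comes with each control period).
- get_image(name): name is "scene" or "top" or "wrist"; returns a dict with "img" (384x512x3 uint8, blue, green, red), "range_z" (384x512 float32, m along the optical axis (not along the pixel's ray), 0 where there is no reading), "camera_matrix" (3x3 intrinsics, pixels), "eye" and "rotation" of the camera in the world. Camera axes: x right, y down, z forward; pixel columns grow to the right and rows downward; lengths in m; the calibration is good to about 2 mm. The wrist camera is an equidistant fisheye: a pixel r from the principal point sees the ray r / f radians off the axis. A picture is of the moment at which its call begins.
- close_job(): hands the job in; it is judged then, once.
Trained networks look in the newest picture that a camera, given by its name, has taken for a name from the list of things; names that differ only in an ending like _2 or _b are one class to them, and where a whole thing is asked for, a point or a joint stands for the part that bears it (a point fixed in the world has none). Each returns a list of dicts, best first, with "conf" (0 to 1); they miss things now and then, are a little off and sometimes report something else, mostly with a low value. They report only what shows in the picture. A call takes as long as a camera call. They do not tell look-alikes from the thing itself.
- regions_of(camera, query): "mask" (384x512 bool, what is visible of it).
- landmark_of(camera, query): "point" ([x, y, z] in m, in world coordinates, good to about 4 mm: a listed point, or the origin of a listed thing).
The state is a dict: "time_s": time; "q": joint angles; "qvel": joint speeds; "joint_efforts": joint torques, N m; "position": TCP position; "tool_rot": TCP orientation; "ft_force": force on the tool from outside, world axes, zero at the start; "wrist_torque": the same for the moment, N m; "grip_width": finger opening in m; "gripper_force": force on a finger pad.
Only numpy, scipy, OpenCV 4.12 (cv2) and the standard library are available. Lean on these libraries where they do the work, as an engineer would, in place of code of your own. Each camera call takes 0.05 s, during which the arm holds its last target. There are 200 camera calls.

## Working session

There is one attempt and no reset: what is moved stays moved. The work goes in short steps, Python scripts to look and compute and a shell command to move; the robot and the scene stay as the last step left them, time stands still between calls to the robot, and variables do not carry over. Pictures are saved under pics/ and viewed, at most 10 in all, crops included, and the job is handed in when it is done.

```bash
mkdir -p pics; cat > h.py <<'E'
from rig import *
import numpy as np, cv2
def snap(n,f):
    d=get_image(n); cv2.imwrite('pics/'+f,d['img']); return d
def world(d,u,v,z=None):
    K=d['camera_matrix'];r=np.array([(u-K[0,2])/K[0,0],(v-K[1,2])/K[1,1],1.]);R=np.array(d['rotation']);e=np.array(d['eye'])
    w=R@r
    if z is None: return e+w*d['range_z'][int(v),int(u)]
    return e+w*(z-e[2])/w[2]
def proj(d,p):
    c=np.array(d['rotation']).T@(np.array(p)-d['eye']);K=d['camera_matrix'];return (K@(c/c[2]))[:2]
E
python3 - <<'E'
from h import *
np.set_printoptions(precision=4,suppress=True)
d=snap('top','top1.png'); s=snap('scene','sc1.png')
im=np.hstack([d['img'],s['img']]);print(d['eye'],s['eye'])
for c,dd in(('top',d),('scene',s)):
  for q in ['block','pocket','bush','bush_inverted','plate','handle','hole1','hole2','hole3','thread1','thread2','thread3']:
    for r in landmark_of(c,q)[:3]: print(c,q,round(r['conf'],2),np.array(r['point']),proj(dd,r['point']).round())
o=observe();print(o['time_s'],o['position'],o['tool_rot'])
E
```

```text
[0.3422 0.1074 1.2135] [ 1.1569 -0.4017  1.0369]
top block 0.89 [0.5443 0.0442 0.0099] [282. 162.]
top pocket 0.95 [0.5379 0.0497 0.0468] [281. 162.]
top pocket 0.48 [0.4949 0.0323 0.0518] [287. 176.]
top bush 0.68 [0.1985 0.363  0.0036] [182. 270.]
top bush 0.62 [0.4849 0.2094 0.0088] [231. 180.]
top bush 0.62 [0.162  0.3025 0.0002] [200. 282.]
top bush_inverted 0.55 [0.6477 0.2248 0.0132] [227. 131.]
top plate 0.68 [ 0.5743 -0.2242  0.0055] [365. 154.]
top handle 0.77 [ 0.5714 -0.2239  0.0463] [368. 152.]
top hole1 0.98 [ 0.5565 -0.1686  0.009 ] [348. 159.]
top hole1 0.56 [ 0.5608 -0.2701  0.0088] [379. 158.]
top hole1 0.46 [0.5915 0.0397 0.0498] [284. 145.]
top hole2 0.98 [ 0.5565 -0.1686  0.009 ] [348. 159.]
top hole2 0.56 [ 0.5608 -0.2701  0.0088] [379. 158.]
top hole2 0.46 [0.5915 0.0397 0.0498] [284. 145.]
top hole3 0.98 [ 0.5565 -0.1686  0.009 ] [348. 159.]
top hole3 0.56 [ 0.5608 -0.2701  0.0088] [379. 158.]
top hole3 0.46 [0.5915 0.0397 0.0498] [284. 145.]
top thread1 0.87 [0.5905 0.0406 0.0489] [284. 146.]
top thread1 0.85 [0.4948 0.033  0.053 ] [286. 176.]
top thread1 0.8
[... 1123 characters left out ...]
2 0.89 [ 0.5687 -0.2713  0.0098] [153. 299.]
scene hole2 0.55 [ 0.558  -0.1712  0.0134] [183. 275.]
scene hole3 0.91 [ 0.6057 -0.1769  0.0137] [191. 289.]
scene hole3 0.89 [ 0.5687 -0.2713  0.0098] [153. 299.]
scene hole3 0.55 [ 0.558  -0.1712  0.0134] [183. 275.]
scene thread1 0.93 [0.5967 0.0377 0.0489] [253. 239.]
scene thread1 0.74 [0.5795 0.0818 0.0488] [261. 227.]
scene thread2 0.93 [0.5967 0.0377 0.0489] [253. 239.]
scene thread2 0.74 [0.5795 0.0818 0.0488] [261. 227.]
scene thread3 0.93 [0.5967 0.0377 0.0489] [253. 239.]
scene thread3 0.74 [0.5795 0.0818 0.0488] [261. 227.]
1.3 [ 0.2376 -0.496   0.1956] [[ 0.9018  0.4321  0.    ]
 [ 0.4321 -0.9018  0.    ]
 [ 0.     -0.     -1.    ]]
```

```bash
python3 - <<'E'
import cv2
t=cv2.imread('pics/top1.png')[90:310,150:420]
cv2.imwrite('pics/a.png',cv2.resize(t,None,fx=2.7,fy=2.7,interpolation=cv2.INTER_CUBIC))
t=cv2.imread('pics/sc1.png')[110:330,120:400]
cv2.imwrite('pics/b.png',cv2.resize(t,None,fx=2.7,fy=2.7,interpolation=cv2.INTER_CUBIC))
E
```

```text
(no output)
```

View pics/a.png

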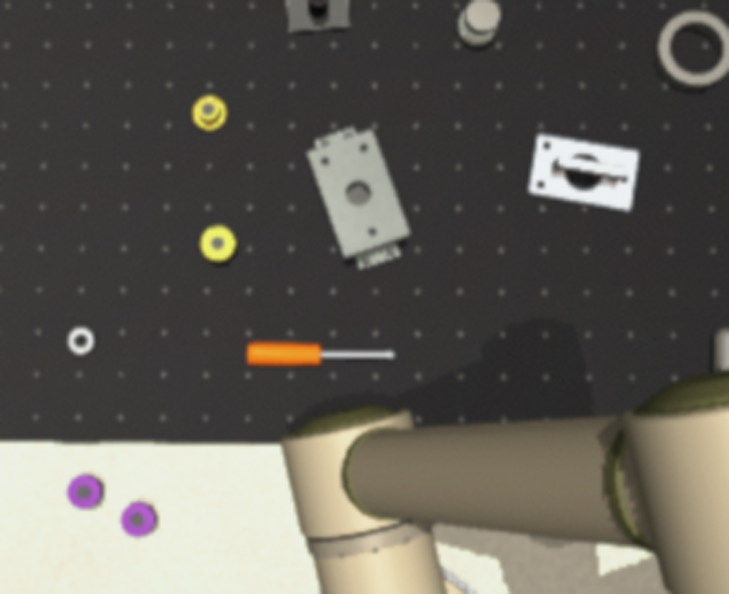

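View pics/b.png

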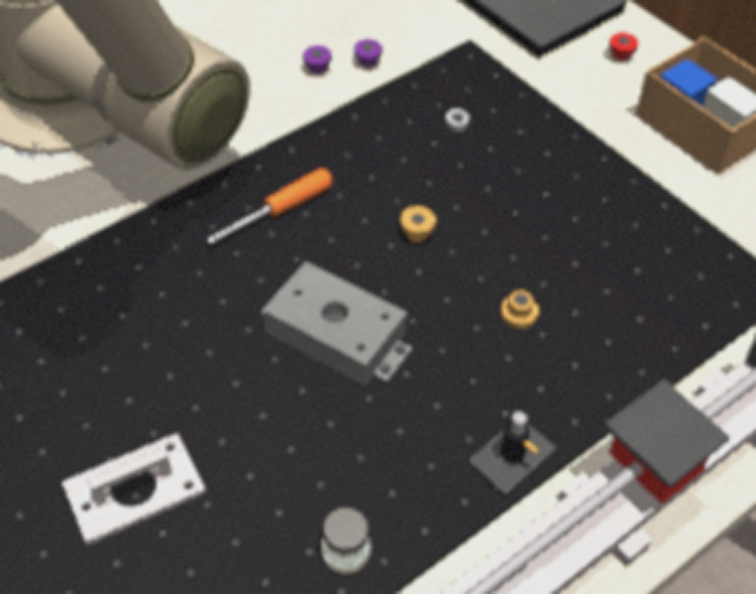

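The only things that could be mistaken for the bush:
- Brass, flange up, at top (231,180).
- Brass, inverted, at top (227,131), with a stepped barrel showing.
- Purple at (182,270) and (200,282).
- Red at scene (350,129).

I choose (231,180). The scene crop at (417,222) shows its wide flange on top. The block is at top (282,162) with two threads at its far end. The plate is at (366,153) with its two-hole end to the left.

```bash
python3 -m pendant '[[[0.94,-0.94,0],[0,0,0]],[[0.94,-0.94,0],[0,0,0]],[[0.94,-0.94,0],[0,0,0]],[[0.94,-0.94,0],[0,0,0]],[[0.94,-0.94,0],[0,0,0]],[[0.94,-0.94,0],[0,0,0]],[[0.94,-0.94,0],[0,0,0]]]' 0.75 40; python3 -m pendant '[[[0.94,-0.94,0],[0,0,0]],[[0.94,-0.94,0],[0,0,0]],[[0.94,-0.94,0],[0,0,0]],[[0.94,-0.94,0],[0,0,0]],[[0.94,-0.94,0],[0,0,0]],[[0.94,-0.94,0],[0,0,0]],[[0.94,-0.94,0],[0,0,0]],[[0,0,0],[0,0,0]]]'
cat >> h.py <<'E'
def wproj(d,p):
    c=np.array(d['rotation']).T@(np.array(p)-d['eye']);K=d['camera_matrix'];th=np.arctan2(np.hypot(c[0],c[1]),c[2]);a=np.arctan2(c[1],c[0])
    return np.array([K[0,2]+K[0,0]*th*np.cos(a),K[1,2]+K[1,1]*th*np.sin(a)])
def wworld(d,u,v,z):
    K=d['camera_matrix'];x=(u-K[0,2])/K[0,0];y=(v-K[1,2])/K[1,1];th=np.hypot(x,y);s=np.sin(th)/max(th,1e-9)
    w=np.array(d['rotation'])@[x*s,y*s,np.cos(th)];e=np.array(d['eye']);return e+w*(z-e[2])/w[2]
def to(p,yaw=None):
    o=observe();R=np.array(o['tool_rot']);dp=R.T@(np.array(p)-o['position'])
    y0=np.degrees(np.arctan2(R[1,0],R[0,0]))
    print('shift units',(dp/.04).round(3),'yaw',y0.round(2),'' if yaw is None else ('turn z units',((y0-yaw)/5).round(3)))
E
python3 - <<'E'
from h import *
np.set_printoptions(precision=4,suppress=True)
d=snap('wrist','w1.png');o=observe();print(o['time_s'],o['position'],d['eye'],d['rotation'],d['camera_matrix'],o['grip_width'],o['q'],o['ft_force'])
for q in ['bush','pocket','thread1']:
  for r in landmark_of('wrist',q)[:3]: print(q,round(r['conf'],2),np.array(r['point']),wproj(d,r['point']).round())
t=get_image('top')
for q in ['bush']:
  for c in ['top','wrist']:
   for m in regions_of(c,q)[:5]: print(c,m['conf'],np.argwhere(m['mask']).mean(0)[::-1],m['mask'].sum())
E
```

```text
time_s: 2.17
position: [0.3616, -0.1433, 0.1959]
tool_rot: [[0.902, 0.432, 0.001], [0.432, -0.902, -0.0], [0.0, 0.001, -1.0]]
ft_force: [0.9, -0.3, 0.6]
grip_width: 0.0642
gripper_force: 0.0
time_s: 3.18
position: [0.4852, 0.2089, 0.1951]
tool_rot: [[0.9, 0.436, -0.0], [0.436, -0.9, 0.0], [-0.0, -0.0, -1.0]]
ft_force: [-0.2, 0.1, -0.3]
grip_width: 0.0643
gripper_force: 0.0
3.225 [0.4848 0.2073 0.1952] [0.5488 0.2395 0.3748] [[ 0.4347 -0.8643 -0.2532]
 [-0.9006 -0.4173 -0.1217]
 [-0.0005  0.2809 -0.9597]] [[297.3186   0.     258.9678]
 [  0.     297.3186 190.9275]
 [  0.       0.       1.    ]] 0.06403693229254703 [10.2758 19.5598 77.9221 -0.0062 82.5526 74.5333] [-0.8146 -0.7642  0.384 ]
bush 0.93 [0.487  0.2133 0.0063] [256. 160.]
bush 0.69 [0.542  0.0451 0.0093] [387. 179.]
bush 0.43 [ 0.1984  0.3653 -0.0004] [100. 278.]
pocket 0.73 [0.5399 0.0463 0.0502] [398. 189.]
pocket 0.35 [0.3691 0.3734 0.01  ] [116. 189.]
thread1 0.96 [0.4975 0.0262 0.0507] [393. 224.]
thread1 0.94 [0.5983 0.0443 0.046 ] [419. 147.]
thread1 0.63 [0.5794 0.0841 0.0535] [391. 146.]
top 0.72 [282.1024 162.7424] 1211
top 0.66 [ 93.7869 207.3115] 122
top 0.53 [180.8227 271.7943] 141
top 0.41 [230.7686 180.1736] 121
wrist 0.72 [256.8736 167.8423] 894
```

View pics/w1.png

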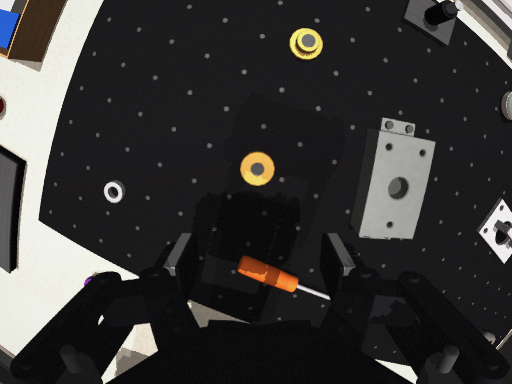

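The wrist picture shows the flange-up bush at (257,168), lying between the finger lines. It has a wide flat flange with a bore. The inverted one is at (306,43), and the block's pocket is at (398,188).

```bash
cat >> h.py <<'E'
def blob(img,c,r,dark=True,thr=None):
    """centroid of dark spot near pixel c, upsampled"""
    u,v=map(int,np.round(c));g=cv2.cvtColor(img,cv2.COLOR_BGR2GRAY)[v-r:v+r+1,u-r:u+r+1].astype(float)
    ref=np.percentile(g,75);w=np.clip(ref-g-0.35*(ref-g.min()),0,None)
    n,l,s,ce=cv2.connectedComponentsWithStats((w>0).astype(np.uint8))
    k=min(range(1,n),key=lambda i:np.hypot(*(ce[i]-r))-0.2*np.sqrt(s[i][4]));w=w*(l==k)
    yy,xx=np.mgrid[-r:r+1,-r:r+1];return np.array([u+(w*xx).sum()/w.sum(),v+(w*yy).sum()/w.sum()]),s[k][4]
def flange(img,c,r):
    u,v=map(int,np.round(c));h=cv2.cvtColor(img,cv2.COLOR_BGR2HSV)[v-r:v+r+1,u-r:u+r+1]
    m=((h[...,0]>12)&(h[...,0]<35)&(h[...,1]>90)&(h[...,2]>90)).astype(np.uint8)
    cs=max(cv2.findContours(m,cv2.RETR_EXTERNAL,cv2.CHAIN_APPROX_NONE)[0],key=cv2.contourArea)
    e=cv2.fitEllipse(cs);return np.array(e[0])+[u-r,v-r],e[1]
def rigid(model,pts):
    m=np.array(model);p=np.array(pts)[:,:2];mc=m.mean(0);pc=p.mean(0);a=m-mc;b=p-pc
    th=np.arctan2((a[:,0]*b[:,1]-a[:,1]*b[:,0]).sum(),(a*b).sum());R=np.array([[np.cos(th),-np.sin(th)],[np.sin(th),np.cos(th)]])
    t=pc-R@mc;return t,np.degrees(th),np.hypot(*((R@m.T).T+t-p).T)
H=[[.048,.024],[.048,-.024],[-.048,0]]
E
python3 - <<'E'
from h import *
np.set_printoptions(precision=4,suppress=True)
w=get_image('wrist');t=get_image('top');s=get_image('scene')
for n,d,f,bc,th,pk in [('w',w,wworld,(257,168),[(391,146),(422,152),(391,225)],(398,188)),('t',t,world,(231,180),[(270,149),(284.7,145),(287.7,176)],(282.5,161.5)),('s',s,world,(274.5,192),[(262.5,227.3),(253.7,239),(230,218.5)],(244,225.5))]:
    e=flange(d['img'],bc,24 if n=='w' else 14);print(n,'flange',e,f(d,*e[0],.036))
    P=[];
    for c in th:
        b,a=blob(d['img'],c,6);P.append(f(d,*b,.05));print('  ',c,b,a,P[-1])
    print('  block',rigid(H,P)); b,a=blob(d['img'],pk,14 if n=='w' else 9);print('  pocket',b,a,f(d,*b,.05))
to([.485,.209,.1])
E
```

```text
w flange (array([254.2454, 166.6476]), (33.39702606201172, 33.7003288269043)) [0.4832 0.2106 0.036 ]
   (391, 146) [386.402 143.94 ] 35 [0.5784 0.0848 0.05  ]
   (422, 152) [419.5992 149.9456] 38 [0.594  0.0401 0.05  ]
   (391, 225) [387.3183 221.9968] 34 [0.4954 0.0307 0.05  ]
  block (array([0.5408, 0.0466]), np.float64(19.26426685378399), array([0.0003, 0.0003, 0.0001]))
  pocket [397.69  185.935] 366 [0.5414 0.044  0.05  ]
t flange (array([230.5935, 180.0452]), (11.830939292907715, 13.600379943847656)) [0.4822 0.208  0.036 ]
   (270, 149) [269.8969 149.2268] 7 [0.5786 0.0844 0.05  ]
   (284.7, 145) [284.3519 144.3157] 6 [0.5945 0.039  0.05  ]
   (287.7, 176) [287.3976 175.2963] 11 [0.4963 0.0296 0.05  ]
  block (array([0.5414, 0.0457]), np.float64(19.487589191657914), array([0.0001, 0.0002, 0.0001]))
  pocket [282.3836 160.1264] 72 [0.5441 0.0452 0.05  ]
s flange (array([274.3782, 191.4931]), (11.994588851928711, 12.909808158874512)) [0.4881 0.2062 0.036 ]
   (262.5, 227.3) [262.1883 226.9226] 4 [0.5813 0.0831 0.05  ]
   (253.7, 239) [253.2323 238.3283] 6 [0.5973 0.0383 0.05  ]
   (230, 218.5) [229.8247 218.    ] 3 [0.4985 0.0285 0.05  ]
  block (array([0.5439, 0.0446]), np.float64(19.539010704731034), array([0.0002, 0.0002, 0.0002]))
  pocket [243.7485 224.7415] 61 [0.5429 0.0459 0.05  ]
shift units [ 0.036 -0.074  2.394] yaw 25.55
```

```bash
python3 -m pendant '[[[0,0,0.9],[0,0,0]],[[0,0,0.9],[0,0,0]],[[0,0,0.9],[0,0,0]],[[0,0,0],[0,0,0]],[[0,0,0],[0,0,0]]]' 
python3 - <<'E'
from h import *
np.set_printoptions(precision=4,suppress=True)
w=snap('wrist','w2.png');g=wproj(w,[.4835,.2095,.036])
e=flange(w['img'],g,34);p=wworld(w,*e[0],.036);print(g,e,p)
# pad centreline check: grasp point projected
o=observe();print(o['position'],wproj(w,o['position']))
cv2.imwrite('pics/c.png',cv2.resize(w['img'][130:384,130:390],None,fx=2.2,fy=2.2))
to([p[0],p[1],.025])
E
```

```text
time_s: 4.3
position: [0.4857, 0.2062, 0.089]
tool_rot: [[0.902, 0.432, 0.002], [0.432, -0.902, 0.0], [0.002, 0.001, -1.0]]
ft_force: [0.9, 0.5, 0.6]
grip_width: 0.0645
gripper_force: 0.0
[254.2001 194.6705] (array([252.8691, 193.7827]), (46.7642936706543, 48.08975601196289)) [0.4837 0.2108 0.036 ]
[0.4859 0.2063 0.0893] [259.0186 217.4755]
shift units [-0.005 -0.126  1.607] yaw 25.6
```

View pics/c.png

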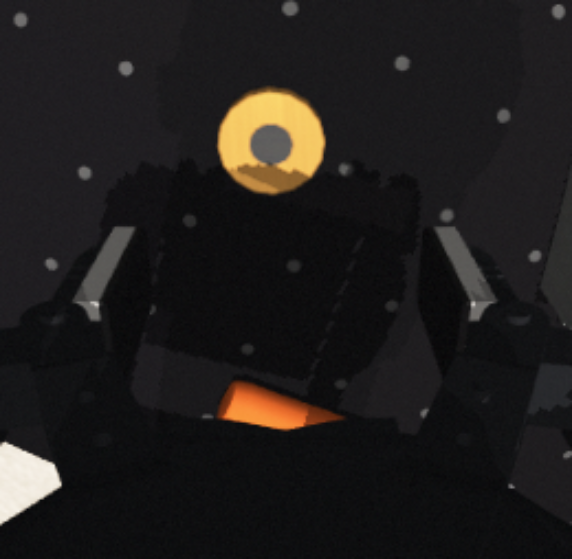

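```bash
python3 -m pendant '[[[0,-0.13,0.5],[0,0,0]],[[0,0,0.6],[0,0,0]],[[0,0,0.3],[0,0,0]],[[0,0,0.2],[0,0,0]],[[0,0,0],[0,0,0]],[[0,0,0],[0,0,0]]]'; python3 -m pendant '[[[0,0,0],[0,0,0]],[[0,0,0],[0,0,0]],[[0,0,0],[0,0,0]],[[0,0,0],[0,0,0]],[[0,0,0],[0,0,0]],[[0,0,0],[0,0,0]]]' 0 40
```

```text
time_s: 5.1
position: [0.4831, 0.2109, 0.0243]
tool_rot: [[0.902, 0.432, 0.001], [0.432, -0.902, 0.0], [0.001, 0.0, -1.0]]
ft_force: [0.1, 0.2, 0.2]
grip_width: 0.064
gripper_force: 0.0
time_s: 5.85
position: [0.4827, 0.2109, 0.0236]
tool_rot: [[0.902, 0.432, 0.0], [0.432, -0.902, 0.0], [0.0, -0.0, -1.0]]
ft_force: [0.1, -0.3, -0.7]
grip_width: 0.0002
gripper_force: 0.0
```

The fingers shut on nothing, so I'll look before doing more.

```bash
python3 - <<'E'
from h import *
w=snap('wrist','w3.png');s=get_image('scene')
a=cv2.resize(w['img'][130:384,130:390],None,fx=1.5,fy=1.5);b=cv2.resize(s['img'][130:257,210:340],None,fx=3,fy=3)
cv2.imwrite('pics/d.png',np.hstack([a,b[:a.shape[0]]]))
print(proj(s,observe()['position']))
E
```

```text
[274.25313418 192.45003783]
```

View pics/d.png

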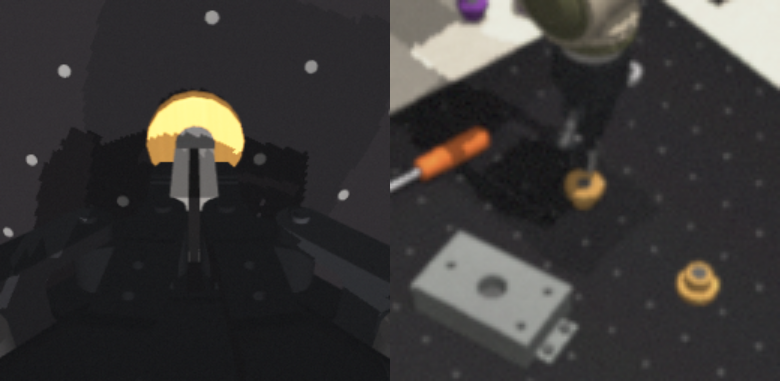

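```bash
python3 - <<'E'
from h import *
np.set_printoptions(precision=4,suppress=True)
w=get_image('wrist');o=observe();print(o['position'],o['ft_force'],o['grip_width'])
print('tcp px',wproj(w,o['position']))
K=w['camera_matrix']
for u,v in [(251,236),(267,236),(251,225),(259,225),(267,225),(240,222),(278,222),(259,200),(259,218)]:
    z=w['range_z'][v,u];x=(u-K[0,2])/K[0,0];y=(v-K[1,2])/K[1,1];th=np.hypot(x,y);t=np.tan(th)/th
    print((u,v),w['img'][v,u],np.array(w['eye'])+np.array(w['rotation'])@[x*t*z,y*t*z,z])
E
```

```text
[0.4827 0.2109 0.0236] [ 0.2199  0.4691 -0.4336] -3.594103540774212e-05
tcp px [259.0279 217.5256]
(251, 236) [105 106 107] [0.4906 0.2189 0.0746]
(267, 236) [105 106 108] [0.4935 0.2118 0.0738]
(251, 225) [69 70 70] [0.4812 0.2155 0.0377]
(259, 225) [71 71 71] [0.4834 0.2113 0.0381]
(267, 225) [71 71 70] [0.4851 0.2067 0.037 ]
(240, 222) [ 73 146 200] [0.48   0.2223 0.0375]
(278, 222) [150 247 255] [0.4897 0.2015 0.0369]
(259, 200) [157 249 255] [0.4976 0.218  0.0378]
(259, 218) [138 138 141] [0.4871 0.213  0.0369]
```

```bash
python3 - <<'E'
from h import *
np.set_printoptions(precision=4,suppress=True)
w=get_image('wrist');o=observe();R=np.array(o['tool_rot']);p=np.array(o['position'])
K=w['camera_matrix']
def pt(u,v):
    z=w['range_z'][v,u];x=(u-K[0,2])/K[0,0];y=(v-K[1,2])/K[1,1];th=np.hypot(x,y);t=np.tan(th)/th
    return R.T@(np.array(w['eye'])+np.array(w['rotation'])@[x*t*z,y*t*z,z]-p)
for v in range(224,276,3): print(v,w['img'][v,251],(1e3*pt(251,v)).round(1), (1e3*pt(267,v)).round(1))
for dz in (0,-.01,-.02,-.03,-.04,-.05): print(dz,wproj(w,p+R@[.011,0,dz]))
E
```

```text
224 [69 68 69] [  1.4  -4.8 -14.3] [  1.4   4.8 -14.3]
227 [71 70 71] [ -0.8  -4.8 -13.7] [ -0.7   4.8 -14. ]
230 [107 107 111] [ 10.   -4.  -42.7] [ 10.    4.  -42.6]
233 [105 105 108] [  9.8  -3.9 -45.9] [ 10.2   3.9 -46.7]
236 [102 104 107] [ 10.5  -3.8 -50.9] [ 10.3   3.8 -50.4]
239 [102 104 108] [ 10.2  -3.7 -53.5] [  9.8   3.8 -52.8]
242 [103 105 107] [  9.3  -3.7 -55. ] [  9.7   3.7 -55.7]
245 [105 106 109] [ 10.   -3.6 -59.4] [ 10.2   3.6 -59.9]
248 [102 104 106] [  9.8  -3.5 -62.1] [  9.9   3.5 -62.3]
251 [102 104 107] [  9.9  -3.5 -65. ] [ 10.4   3.4 -66. ]
254 [103 104 107] [ 10.1  -3.4 -68.3] [ 10.7   3.4 -69.3]
257 [102 103 105] [ 10.   -3.3 -70.7] [  9.9   3.3 -70.5]
260 [105 107 110] [ 10.1  -3.3 -73.3] [ 10.2   3.3 -73.5]
263 [160 163 166] [  9.5  -3.2 -74.8] [  9.1   3.3 -74.1]
266 [27 23 24] [ 11.1  -3.1 -79.9] [ 10.7   3.1 -79.2]
269 [28 24 26] [ 10.6  -3.1 -81.2] [ 11.8   3.  -83.2]
272 [28 27 26] [ 11.6  -3.  -85.1] [ 11.5   3.  -84.9]
275 [28 25 25] [ 10.5  -3.  -85.5] [ 11.4   2.9 -86.8]
0 [258.9803 201.4431]
-0.01 [258.9795 206.6452]
-0.02 [258.9785 212.4233]
-0.03 [258.9774 218.8735]
-0.04 [258.9762 226.113 ]
-0.05 [258.9748 234.2859]
```

```bash
python3 - <<'E'
from h import *
np.set_printoptions(precision=4,suppress=True)
o=observe();R=np.array(o['tool_rot']);p=np.array(o['position'])
for n in('scene','top'):
    s=get_image(n);P=[]
    for v in range(100,260):
        for u in range(180,330):
            if s['range_z'][v,u]>0:
                q=R.T@(world(s,u,v)-p)
                if abs(q[0])<.03 and abs(q[1])<.03 and q[2]<-.018 and q[2]>-.1: P.append([u,v,*(1e3*q).round(1),*s['img'][v,u]])
    P=sorted(P,key=lambda r:-r[4]);print(n,len(P));print(np.array(P[:14]))
b=get_image('scene')['img'][140:215,230:320];cv2.imwrite('pics/e.png',cv2.resize(b,None,fx=8,fy=8,interpolation=cv2.INTER_CUBIC))
E
```

```text
scene 77
[[273.  186.   -2.1   8.2 -36.8  44.   57.   67. ]
 [277.  185.    8.4   2.2 -40.7  72.   74.   74. ]
 [275.  186.    4.9   9.1 -41.1  45.   51.   53. ]
 [278.  184.   10.   -1.6 -42.3  65.   64.   65. ]
 [271.  185.   -7.2  12.5 -43.   28.   25.   27. ]
 [278.  183.    8.7  -4.4 -43.6  62.   62.   62. ]
 [276.  186.    8.7  10.6 -44.4  71.   74.   78. ]
 [276.  185.    7.3   7.5 -45.2  71.   73.   75. ]
 [273.  185.   -0.9  11.8 -45.4  35.   37.   38. ]
 [274.  186.    3.6  14.2 -45.5  44.   53.   56. ]
 [272.  185.   -3.   14.5 -46.9  27.   31.   34. ]
 [273.  184.   -1.5  10.8 -48.6  31.   34.   31. ]
 [271.  184.   -6.7  14.1 -49.3  37.   34.   35. ]
 [274.  185.    3.3  13.9 -49.5  33.   31.   34. ]]
top 0
[]
```

View pics/e.png

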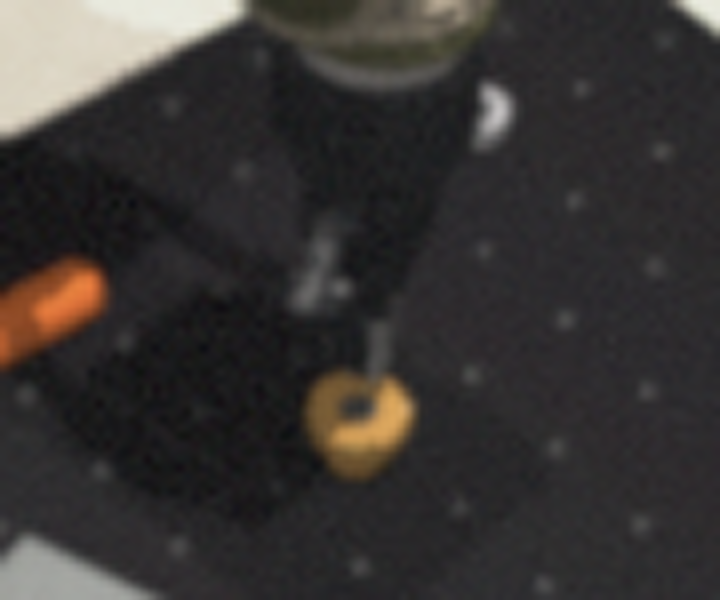

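The wrist range data and the scene crop agree. The real fingertips end about 42 mm behind the reported TCP, and there is a gap above the flange at crop (375,375). The bush has not moved. From here I'll use true tip z = reported z + 0.043 plus the swing.

```bash
python3 -m pendant '[[[0,0,0],[0,0,0]],[[0,0,0],[0,0,0]],[[0,0,0],[0,0,0]],[[0,0,0],[0,0,0]]]' 0.75 40; python3 -m pendant '[[[0,0,0.4],[0,0,0]],[[0,0,0.4],[0,0,0]],[[0,0,0.25],[0,0,0]],[[0,0,0],[0,0,0]],[[0,0,0],[0,0,0]]]'; python3 -m pendant '[[[0,0,0],[0,0,0]],[[0,0,0],[0,0,0]],[[0,0,0],[0,0,0]],[[0,0,0],[0,0,0]],[[0,0,0],[0,0,0]],[[0,0,0],[0,0,0]]]' 0 40
```

```text
time_s: 6.7
position: [0.4827, 0.2109, 0.0236]
tool_rot: [[0.902, 0.432, 0.0], [0.432, -0.902, 0.0], [0.0, -0.0, -1.0]]
ft_force: [-0.4, -0.3, 0.2]
grip_width: 0.0641
gripper_force: 0.0
time_s: 7.32
position: [0.483, 0.211, -0.0179]
tool_rot: [[0.902, 0.432, 0.001], [0.432, -0.902, 0.0], [0.001, 0.0, -1.0]]
ft_force: [0.2, 0.6, -0.4]
grip_width: 0.064
gripper_force: 0.0
time_s: 8.07
position: [0.483, 0.211, -0.0177]
tool_rot: [[0.902, 0.432, 0.001], [0.432, -0.902, 0.0], [0.001, 0.0, -1.0]]
ft_force: [-1.3, -0.2, 5.5]
grip_width: 0.0375
gripper_force: 39.5
```

```bash
python3 -m pendant '[[[0,0,-0.2],[0,0,0]],[[0,0,-0.6],[0,0,0]],[[0,0,-0.8],[0,0,0]],[[0,0,-0.8],[0,0,0]],[[0,0,-0.6],[0,0,0]],[[0,0,0],[0,0,0]],[[0,0,0],[0,0,0]]]'
python3 - <<'E'
from h import *
np.set_printoptions(precision=4,suppress=True)
w=snap('wrist','w4.png');s=get_image('scene');o=observe();R=np.array(o['tool_rot']);p=np.array(o['position'])
print(p,o['grip_width'])
K=w['camera_matrix'];e=flange(w['img'],(259,228),40)
print(e)
def pt(u,v):
    z=w['range_z'][v,u];x=(u-K[0,2])/K[0,0];y=(v-K[1,2])/K[1,1];th=np.hypot(x,y);t=np.tan(th)/th
    return R.T@(np.array(w['eye'])+np.array(w['rotation'])@[x*t*z,y*t*z,z]-p)
u,v=map(int,e[0])
for du,dv in[(-16,0),(16,0),(0,-16),(0,14),(0,0),(-10,-14),(10,-14)]: print(du,dv,(1e3*pt(u+du,v+dv)).round(1),w['img'][v+dv,u+du])
a=cv2.resize(w['img'][130:300,150:370],None,fx=2,fy=2);uu,vv=proj(s,p).astype(int);b=cv2.resize(s['img'][vv-60:vv+50,uu-45:uu+45],None,fx=3.1,fy=3.1)
cv2.imwrite('pics/f.png',np.hstack([a,b[:a.shape[0]]]) if b.shape[0]>=a.shape[0] else a)
E
```

```text
time_s: 8.95
position: [0.4821, 0.2107, 0.1007]
tool_rot: [[0.902, 0.432, -0.002], [0.432, -0.902, -0.0], [-0.002, -0.0, -1.0]]
ft_force: [0.3, 0.2, -1.2]
grip_width: 0.0369
gripper_force: 40.2
[0.482  0.2107 0.1005] 0.0370437182869362
(array([259.4779, 245.4195]), (57.06672286987305, 79.04689025878906))
-16 0 [  7.7  -7.5 -55.1] [ 41  86 124]
16 0 [  7.2   7.5 -54.3] [ 41  86 125]
0 -16 [ 15.6   0.  -54.4] [ 90 181 236]
0 14 [  0.7  -0.  -56.2] [39 40 38]
0 0 [  7.4  -0.  -54.6] [31 49 65]
-10 -14 [ 14.9  -4.6 -55.2] [ 89 182 236]
10 -14 [ 15.1   4.6 -55.6] [ 87 178 234]
```

View pics/f.png

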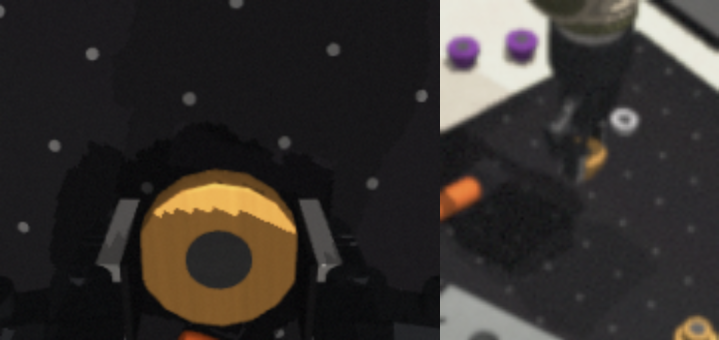

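The bush is held level between both pads, with its bore at crop (218,260). Next I'll go beside the block to measure it from close by.

```bash
python3 -m pendant '[[[-0.2,0.5,0],[0,0,0]],[[-0.5,0.9,0],[0,0,0]],[[-0.6,0.9,0],[0,0,0]],[[-0.6,0.8,0],[0,0,0]],[[-0.6,0.7,0],[0,0,0]],[[-0.2,0.4,0],[0,0,0]],[[0,0,0],[0,0,0]],[[0,0,0],[0,0,0]]]'
python3 - <<'E'
from h import *
np.set_printoptions(precision=4,suppress=True)
w=snap('wrist','w5.png');o=observe();R=np.array(o['tool_rot']);p=np.array(o['position'])
c0=[.541,.0462]
a=np.radians(19.4);Rb=np.array([[np.cos(a),-np.sin(a)],[np.sin(a),np.cos(a)]])
P=[]
for h in H:
    q=wproj(w,[*(np.array(c0)+Rb@h),.05]);b,n=blob(w['img'],q,7);P.append(wworld(w,*b,.05));print(q,b,n,P[-1])
print(rigid(H,P)); q=wproj(w,[*c0,.05]);b,n=blob(w['img'],q,19);print('pocket',q,b,n,wworld(w,*b,.05))
# held bush bore
q=wproj(w,p+R@[0,0,-.0538]);b,n=blob(w['img'],q,18);k=wworld(w,*b,p[2]+.0538);print('bore',q,b,n,1e3*R.T@(k-p))
print(p,o['time_s'])
E
```

```text
time_s: 10.05
position: [0.4577, 0.0133, 0.1012]
tool_rot: [[0.902, 0.432, -0.001], [0.432, -0.902, 0.0], [-0.001, -0.001, -1.0]]
ft_force: [-0.3, -0.6, -0.7]
grip_width: 0.0371
gripper_force: 40.3
[242.7824  19.9152] [242.0221  19.3989] 114 [0.5785 0.0855 0.05  ]
[304.7915  27.0922] [304.2052  26.5739] 113 [0.5944 0.0401 0.05  ]
[260.4545 143.2856] [260.0328 142.9764] 95 [0.4958 0.0307 0.05  ]
(array([0.5411, 0.0467]), np.float64(19.50056737388616), array([0.0001, 0.0001, 0.0001]))
pocket [267.2397  82.0955] [269.3027  73.0513] 317 [0.5481 0.0479 0.05  ]
bore [258.7227 258.0879] [258.9862 259.4004] 773 [ -0.7317   0.1256 -53.7997]
[0.4577 0.0134 0.1013] 10.1
```

View pics/w5.png

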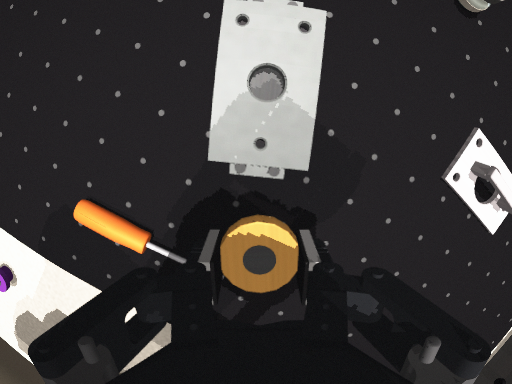

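The threads at (242,19), (304,27) and (260,143) fit the block to 0.1 mm, and the pocket shows at (267,82) where predicted. The bush is centred in the grip at (259,259).

```bash
python3 -m pendant '[[[0.4,0.05,0.3],[0,0,0]],[[0.8,0.05,0.3],[0,0,0]],[[0.7,0.05,0.4],[0,0,0]],[[0.35,0,0.2],[0,0,0]],[[0,0,0],[0,0,0]],[[0,0,0],[0,0,0]]]'
python3 - <<'E'
from h import *
np.set_printoptions(precision=4,suppress=True)
w=get_image('wrist');o=observe();R=np.array(o['tool_rot']);p=np.array(o['position']);print(p)
q=wproj(w,p+R@[0,0,-.0538]);b,n=blob(w['img'],q,18);k=wworld(w,*b,p[2]+.0538);print('bore',1e3*R.T@(k-p))
to([.5417,.047,.012],None)
E
```

```text
time_s: 10.85
position: [0.541, 0.0462, 0.0541]
tool_rot: [[0.902, 0.432, -0.0], [0.432, -0.902, -0.0], [-0.0, 0.0, -1.0]]
ft_force: [-0.1, -0.3, -0.9]
grip_width: 0.0373
gripper_force: 40.3
[0.5411 0.046  0.0542]
bore [ -0.5945  -0.1778 -53.8002]
shift units [ 0.023 -0.016  1.056] yaw 25.59
```

```bash
python3 -m pendant '[[[0.02,-0.02,0.3],[0,0,0]],[[0,0,0.3],[0,0,0]],[[0,0,0.15],[0,0,0]],[[0,0,0.1],[0,0,0]],[[0,0,0.1],[0,0,0]],[[0,0,0],[0,0,0]],[[0,0,0],[0,0,0]]]'
```

```text
time_s: 11.78
position: [0.5421, 0.0472, 0.0158]
tool_rot: [[0.902, 0.432, 0.0], [0.432, -0.902, -0.0], [0.0, 0.0, -1.0]]
ft_force: [0.4, 0.1, -0.5]
grip_width: 0.0374
gripper_force: 40.3
```

Bush foot is now about 6 mm below the mouth with no force.

```bash
python3 -m pendant '[[[0,0,0.1],[0,0,0]],[[0,0,0.06],[0,0,0]],[[0,0,0.05],[0,0,0]],[[0,0,0],[0,0,0]],[[0,0,0],[0,0,0]]]'
```

```text
time_s: 12.4
position: [0.5425, 0.0471, 0.013]
tool_rot: [[0.902, 0.433, 0.005], [0.433, -0.902, -0.001], [0.004, 0.003, -1.0]]
ft_force: [-18.8, 0.2, 57.0]
grip_width: 0.0369
gripper_force: 71.4
```

```bash
python3 -m pendant '[[[0,0,-0.15],[0,0,0]],[[0,0,0],[0,0,0]],[[0,0,0],[0,0,0]]]'
python3 - <<'E'
from h import *
np.set_printoptions(precision=4,suppress=True)
w=get_image('wrist');s=get_image('scene');o=observe();R=np.array(o['tool_rot']);p=np.array(o['position']);print(p,o['ft_force'],o['wrist_torque'])
K=w['camera_matrix']
def pt(u,v):
    z=w['range_z'][v,u];x=(u-K[0,2])/K[0,0];y=(v-K[1,2])/K[1,1];th=np.hypot(x,y);t=np.tan(th)/th
    return R.T@(np.array(w['eye'])+np.array(w['rotation'])@[x*t*z,y*t*z,z]-p)
q=wproj(w,p+R@[0,0,-.0538]);b,n=blob(w['img'],q,18);k=wworld(w,*b,p[2]+.0538);print('bore',q,b,1e3*R.T@(k-p))
Q=[]
for u in range(235,284):
  for v in range(215,285):
    x=pt(u,v)
    if -.062<x[2]<-.045 and np.hypot(x[0],x[1])<.018: Q.append(x)
Q=np.array(Q);A=np.c_[Q[:,:2],np.ones(len(Q))];print('top plane',np.linalg.lstsq(A,Q[:,2],rcond=None)[0],len(Q))
P=[]
a=np.radians(19.5);Rb=np.array([[np.cos(a),-np.sin(a)],[np.sin(a),np.cos(a)]])
for h in H[:2]:
    q=wproj(w,[*(np.array([.5411,.0467])+Rb@h),.05]);bb,n=blob(w['img'],q,9);x=pt(*(bb+[0,-9]).astype(int));print(q,bb,n,wworld(w,*bb,.05),(R@x+p))
a=cv2.resize(w['img'][110:300,170:350],None,fx=2,fy=2);uu,vv=proj(s,[.541,.0467,.055]).astype(int);b=cv2.resize(s['img'][vv-32:vv+32,uu-36:uu+36],None,fx=5.9,fy=5.9,interpolation=cv2.INTER_CUBIC)
cv2.imwrite('pics/g.png',np.hstack([a[:377],b[:377]]))
E
```

```text
time_s: 12.78
position: [0.5421, 0.0472, 0.0133]
tool_rot: [[0.902, 0.432, 0.0], [0.432, -0.902, 0.0], [0.0, 0.0, -1.0]]
ft_force: [-2.8, 0.0, 8.1]
grip_width: 0.0374
gripper_force: 45.1
[0.5421 0.0472 0.0133] [-3.7069  0.1147  8.4982] [-0.024   0.4692  0.0282]
bore [259.005  258.1516] [258.9776 259.4075] [ -0.7004  -0.0139 -53.8   ]
top plane [ 0.0025 -0.0001 -0.0551] 2774
[220.5172 150.7335] [220.4342 150.3569] 199 [0.5785 0.0855 0.05  ] [0.5829 0.0874 0.0516]
[317.5888 161.1157] [317.2784 160.7458] 191 [0.5945 0.0403 0.05  ] [0.5987 0.0429 0.0508]
```

View pics/g.png

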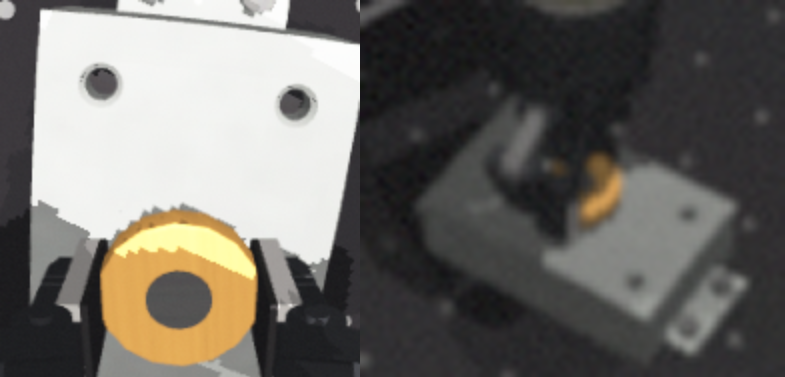

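The picture shows the flange level and well above the block's top. The force points up and towards -x, which fits the barrel's foot resting on the +x side of the chamfer. I'll back off, shift 1.5 mm in -x, and descend gently.

```bash
python3 -m pendant '[[[0,0,-0.1],[0,0,0]],[[-0.034,-0.016,0],[0,0,0]],[[0,0,0],[0,0,0]],[[0,0,0.08],[0,0,0]],[[0,0,0.05],[0,0,0]],[[0,0,0],[0,0,0]],[[0,0,0],[0,0,0]]]'; python3 -m pendant '[[[0,0,0.04],[0,0,0]],[[0,0,0.04],[0,0,0]],[[0,0,0],[0,0,0]],[[0,0,0],[0,0,0]]]'
```

```text
time_s: 13.75
position: [0.5406, 0.0472, 0.0132]
tool_rot: [[0.902, 0.432, 0.001], [0.432, -0.902, -0.0], [0.001, 0.001, -1.0]]
ft_force: [-5.2, 0.0, 15.1]
grip_width: 0.0371
gripper_force: 48.5
time_s: 14.25
position: [0.5407, 0.0472, 0.0131]
tool_rot: [[0.902, 0.432, 0.003], [0.432, -0.902, -0.001], [0.002, 0.002, -1.0]]
ft_force: [-14.7, 0.4, 45.6]
grip_width: 0.0367
gripper_force: 65.0
```

```bash
python3 - <<'E'
from h import *
np.set_printoptions(precision=4,suppress=True)
o=observe();F=np.array(o['ft_force']);M=np.array(o['wrist_torque']);p=np.array(o['position']);print(F,M,o['q'],o['joint_efforts'])
r0=np.cross(F,M)/F.dot(F);f=F/np.linalg.norm(F);print('pitch',M.dot(f))
for z in(-.2,-.15,-.1,-.05,0,.05,.1): print(z,r0+f*(z-r0[2])/f[2])
E
python3 -m pendant '[[[0,0,-0.4],[0,0,0]],[[-0.4,0,-0.8],[0,0,0]],[[-0.9,0,-0.3],[0,0,0]],[[-0.9,0,0],[0,0,0]],[[0,0,0],[0,0,0]],[[0,0,0],[0,0,0]]]'
python3 - <<'E'
from h import *
np.set_printoptions(precision=4,suppress=True)
w=snap('wrist','w6.png');o=observe();R=np.array(o['tool_rot']);p=np.array(o['position']);print(p,o['ft_force'])
K=w['camera_matrix']
def pt(u,v):
    z=w['range_z'][v,u];x=(u-K[0,2])/K[0,0];y=(v-K[1,2])/K[1,1];th=np.hypot(x,y);t=np.tan(th)/th
    return np.array(w['eye'])+np.array(w['rotation'])@[x*t*z,y*t*z,z]
q=wproj(w,[.5411,.0467,.05]);u,v=q.astype(int);print(q)
for dv in range(-28,30,4): print(dv,[round(1e3*pt(u+du,v+dv)[2]) for du in range(-28,30,4)])
c=wproj(w,p+R@[0,0,-.0538]);print(c,q)
cv2.imwrite('pics/i.png',cv2.resize(w['img'][max(v-60,0):v+200,u-110:u+110],None,fx=2.2,fy=2.2))
E
```

```text
[-14.7315   0.3963  45.5798] [0.2086 2.754  0.0206] [-7.503  32.615  90.0883 -0.0253 57.123  56.8887] [ -0.6091 -25.1707 -13.7095   0.2821  -4.001   -0.0257]
pitch -0.021775867750783474
-0.2 [ 0.0042  0.0027 -0.2   ]
-0.15 [-0.0119  0.0031 -0.15  ]
-0.1 [-0.0281  0.0036 -0.1   ]
-0.05 [-0.0443  0.004  -0.05  ]
0 [-0.0604  0.0044  0.    ]
0.05 [-0.0766  0.0049  0.05  ]
0.1 [-0.0927  0.0053  0.1   ]
time_s: 15.0
position: [0.4618, 0.0092, 0.0689]
tool_rot: [[0.902, 0.432, 0.001], [0.432, -0.902, -0.0], [0.001, 0.0, -1.0]]
ft_force: [-0.5, -0.2, -1.7]
grip_width: 0.0372
gripper_force: 40.6
[0.4619 0.0093 0.0688] [ 0.463   0.2867 -1.0767]
[259.45    80.7015]
-28 [51, 52, 52, 51, 50, 53, 51, 52, 51, 51, 51, 53, 52, 52, 51]
-24 [51, 52, 51, 51, 51, 51, 52, 53, 51, 52, 52, 50, 51, 52, 52]
-20 [51, 51, 51, 52, 52, 50, 50, 50, 51, 51, 51, 50, 51, 51, 52]
-16 [51, 52, 249, 51, 50, 44, 38, 36, 37, 43, 51, 53, 50, 51, 50]
-12 [51, 51, 51, 51, 33, 32, 34, 32, 32, 32, 33, 49, 52, 52, 51]
-8 [51, 51, 50, 33, 33, 32, 32, 33, 33, 31, 31, 34, 50, 52, 52]
-4 [52, 51, 50, 31, 32, 32, 32, 32, 32, 31, 32, 32, 48, 51, 53]
0 [50, 51, 39, 31, 34, 32, 32, 32, 32, 32, 33, 32, 41, 51, 51]
4 [51, 50, 37, 31, 32, 31, 32, 33, 33, 32, 32, 32, 31, 52, 52]
8 [51, 51, 48, 31, 33, 31, 32, 32, 32, 33, 32, 32, 40, 51, 51]
12 [51, 50, 50, 32, 32, 31, 32, 32, 31, 33, 32, 30, 50, 51, 51]
16 [51, 52, 52, 50, 31, 32, 31, 32, 33, 32, 32, 50, 53, 52, 51]
20 [51, 51, 50, 49, 51, 51, 33, 32, 32, 32, 52, 50, 52, 53, 51]
24 [51, 52, 51, 51, 50, 51, 51, 50, 52, 52, 52, 51, 52, 51, 52]
28 [50, 52, 51, 52, 50, 51, 51, 52, 52, 52, 51, 51, 50, 52, 50]
[258.9015 257.7823] [259.45    80.7015]
```

View pics/i.png

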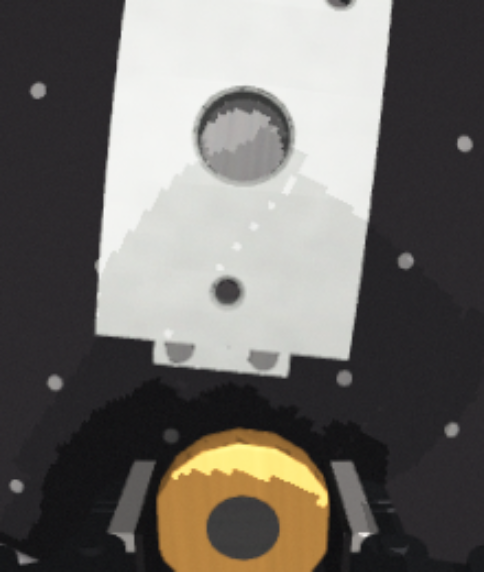

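```bash
python3 - <<'E'
from h import *
np.set_printoptions(precision=4,suppress=True)
w=get_image('wrist');o=observe();R=np.array(o['tool_rot']);p=np.array(o['position'])
K=w['camera_matrix']
def pt(u,v):
    z=w['range_z'][v,u];x=(u-K[0,2])/K[0,0];y=(v-K[1,2])/K[1,1];th=np.hypot(x,y);t=np.tan(th)/th
    return R.T@(np.array(w['eye'])+np.array(w['rotation'])@[x*t*z,y*t*z,z]-p)
P=np.array([[u,v,*(1e3*pt(u,v)).round(1),w['img'][v,u].mean()] for v in range(205,290) for u in range(170,350) if w['range_z'][v,u]>0])
k=(abs(P[:,3])>17)&(abs(P[:,3])<60)&(abs(P[:,2])<40)&(P[:,4]<-15)
Q=P[k];Q=Q[np.argsort(-Q[:,4])];print(Q[:45:3])
for v in range(224,270,4): print(v,[(u,(1e3*pt(u,v)).round().astype(int).tolist()) for u in (205,210,215,302,307,312)])
E
```

```text
[[295.     230.       8.8     18.6    -40.3     19.    ]
 [223.     235.       6.1    -18.5    -40.6     25.6667]
 [295.     231.       8.7     18.4    -41.5     15.6667]
 [223.     232.       8.4    -18.3    -41.8     19.    ]
 [295.     235.       6.7     18.5    -41.9     59.6667]
 [308.     230.       9.7     24.9    -42.7    110.3333]
 [217.     230.      10.     -21.1    -43.      92.6667]
 [213.     230.      10.     -23.2    -43.1     91.6667]
 [214.     230.      10.     -22.7    -43.1     93.3333]
 [304.     230.      10.      22.8    -43.3    121.6667]
 [306.     230.      10.1     23.8    -43.5    119.6667]
 [215.     230.      10.3    -22.1    -43.6     93.6667]
 [221.     230.      10.4    -19.     -43.8     20.6667]
 [217.     231.       9.9    -21.     -43.9     94.    ]
 [212.     231.       9.8    -23.6    -44.      93.3333]]
224 [(205, [-29, -47, 57]), (210, [-29, -43, 57]), (215, [-29, -38, 58]), (302, [-28, 37, 56]), (307, [-29, 42, 57]), (312, [-29, 46, 58])]
228 [(205, [-33, -47, 57]), (210, [-32, -43, 57]), (215, [-32, -38, 57]), (302, [-33, 38, 58]), (307, [-
[... 721 characters left out ...]
0, 24, -63])]
252 [(205, [10, -23, -66]), (210, [10, -21, -67]), (215, [11, -19, -68]), (302, [10, 19, -66]), (307, [10, 21, -66]), (312, [10, 23, -68])]
256 [(205, [10, -23, -70]), (210, [10, -21, -70]), (215, [10, -18, -71]), (302, [9, 18, -69]), (307, [10, 20, -70]), (312, [10, 22, -70])]
260 [(205, [10, -22, -73]), (210, [10, -20, -74]), (215, [9, -18, -72]), (302, [8, 18, -70]), (307, [10, 20, -73]), (312, [10, 22, -74])]
264 [(205, [10, -22, -77]), (210, [9, -20, -75]), (215, [7, -18, -72]), (302, [6, 18, -70]), (307, [9, 20, -75]), (312, [9, 22, -76])]
268 [(205, [11, -21, -81]), (210, [7, -20, -76]), (215, [6, -18, -73]), (302, [4, 18, -71]), (307, [7, 20, -75]), (312, [7, 22, -76])]
```

The pocket is clear, with a 14 px rim and its floor at z ≈ 0.031. The stop was at the same height at both x positions. That fits the fingertips reaching the block's top with the barrel already about 8 mm in the pocket. So I'll lower to just above that height, let go, and let it drop in.

```bash
python3 -m pendant '[[[0.4,0,0],[0,0,0]],[[0.8,0,0],[0,0,0]],[[0.7,0,0.1],[0,0,0]],[[0.3,0.01,0.3],[0,0,0]],[[0,0,0.4],[0,0,0]],[[0,0,0],[0,0,0]],[[0,0,0],[0,0,0]]]'; python3 - <<'E'
from h import *
to([.5414,.0469,.0150])
E
```

```text
time_s: 15.98
position: [0.5406, 0.0468, 0.037]
tool_rot: [[0.902, 0.432, -0.0], [0.432, -0.902, -0.0], [-0.0, 0.0, -1.0]]
ft_force: [1.2, 0.0, -0.8]
grip_width: 0.0373
gripper_force: 40.6
shift units [0.019 0.005 0.549] yaw 25.6
```

```bash
python3 -m pendant '[[[0.02,0.005,0.2],[0,0,0]],[[0,0,0.2],[0,0,0]],[[0,0,0.15],[0,0,0]],[[0,0,0],[0,0,0]],[[0,0,0],[0,0,0]]]'; python3 -m pendant '[[[0,0,0],[0,0,0]],[[0,0,0],[0,0,0]],[[0,0,0],[0,0,0]],[[0,0,0],[0,0,0]],[[0,0,0],[0,0,0]]]' 0.8
python3 -m pendant '[[[0,0,-0.4],[0,0,0]],[[0,0,-0.8],[0,0,0]],[[-0.6,0,-0.4],[0,0,0]],[[-0.6,0,0],[0,0,0]],[[0,0,0],[0,0,0]],[[0,0,0],[0,0,0]]]'
python3 - <<'E'
from h import *
np.set_printoptions(precision=4,suppress=True)
w=snap('wrist','w7.png');o=observe();R=np.array(o['tool_rot']);p=np.array(o['position']);print(p,o['ft_force'])
K=w['camera_matrix']
def pt(u,v):
    z=w['range_z'][v,u];x=(u-K[0,2])/K[0,0];y=(v-K[1,2])/K[1,1];th=np.hypot(x,y);t=np.tan(th)/th
    return np.array(w['eye'])+np.array(w['rotation'])@[x*t*z,y*t*z,z]
q=wproj(w,[.5411,.0467,.06]);e=flange(w['img'],q,40);print(q,e,wworld(w,*e[0],.06))
Q=np.array([pt(u,v) for v in range(int(q[1])-40,int(q[1])+40) for u in range(int(q[0])-40,int(q[0])+40)])
r=np.hypot(Q[:,0]-.5411,Q[:,1]-.0467)
T=Q[(r<.017)&(r>.009)&(Q[:,2]>.045)&(Q[:,2]<.09)];B=Q[(r>.024)&(r<.034)&(abs(Q[:,2]-.05)<.01)]
for X in(T,B): print(len(X),np.median(X[:,2]),np.linalg.lstsq(np.c_[X[:,:2]-[.5411,.0467],np.ones(len(X))],X[:,2],rcond=None)[0])
E
```

```text
time_s: 16.6
position: [0.5416, 0.047, 0.0149]
tool_rot: [[0.902, 0.432, 0.0], [0.432, -0.902, -0.0], [0.0, 0.0, -1.0]]
ft_force: [-1.0, 0.5, -1.2]
grip_width: 0.037
gripper_force: 40.6
time_s: 17.23
position: [0.5415, 0.047, 0.0149]
tool_rot: [[0.902, 0.432, 0.0], [0.432, -0.902, 0.0], [0.0, -0.0, -1.0]]
ft_force: [0.5, -0.0, 0.3]
grip_width: 0.0686
gripper_force: 0.0
time_s: 17.98
position: [0.4988, 0.0264, 0.0788]
tool_rot: [[0.902, 0.432, 0.0], [0.432, -0.902, 0.0], [0.0, 0.0, -1.0]]
ft_force: [0.6, 0.2, 0.3]
grip_width: 0.0681
gripper_force: 0.0
[0.4989 0.0265 0.0787] [ 0.9443 -0.1555 -0.4657]
[258.8213 141.5784] (array([258.6801, 141.0188]), (57.41010665893555, 58.048892974853516)) [0.5414 0.0469 0.06  ]
1446 0.06208616829515366 [0.0333 0.0094 0.0621]
2427 0.051336494625500745 [-0.0001  0.0015  0.0514]
```

It dropped in: flange top is at about 0.060 and centred. But the fit shows about 2° of tilt, with the +x edge about 1 mm high. I'll press it gently with shut fingers on that side.

```bash
python3 -m pendant '[[[0.5,0.04,0.1],[0,0,0]],[[0.5,0.04,0.2],[0,0,0]],[[0.35,0,0.3],[0,0,0]],[[0,0,0.3],[0,0,0]],[[0,0,0.2],[0,0,0]],[[0,0,0],[0,0,0]],[[0,0,0],[0,0,0]]]' 0; python3 -m pendant '[[[0,0,0.1],[0,0,0]],[[0,0,0.1],[0,0,0]],[[0,0,0],[0,0,0]]]';python3 -m pendant '[[[0,0,0.06],[0,0,0]],[[0,0,0.05],[0,0,0]],[[0,0,0],[0,0,0]]]'
```

```text
time_s: 18.9
position: [0.5483, 0.0466, 0.0352]
tool_rot: [[0.902, 0.432, 0.001], [0.432, -0.902, -0.0], [0.0, 0.0, -1.0]]
ft_force: [-0.7, 0.2, -0.8]
grip_width: -0.0003
gripper_force: 0.0
time_s: 19.27
position: [0.548, 0.0468, 0.0265]
tool_rot: [[0.902, 0.432, -0.001], [0.432, -0.902, 0.0], [-0.001, -0.0, -1.0]]
ft_force: [-0.3, -0.1, 0.1]
grip_width: -0.0
gripper_force: 0.0
time_s: 19.65
position: [0.5486, 0.0467, 0.0243]
tool_rot: [[0.902, 0.432, 0.002], [0.432, -0.902, -0.0], [0.002, 0.001, -1.0]]
ft_force: [-6.2, -0.2, 18.3]
grip_width: -0.0
gripper_force: 8.9
```

```bash
python3 -m pendant '[[[0,0,-0.4],[0,0,0]],[[-0.4,0,-0.8],[0,0,0]],[[-0.6,0,-0.4],[0,0,0]],[[-0.5,0,0],[0,0,0]],[[0,0,0],[0,0,0]],[[0,0,0],[0,0,0]]]' 0.7
cat >> h.py <<'E'
def wpt(w,u,v):
    K=w['camera_matrix'];z=w['range_z'][v,u];x=(u-K[0,2])/K[0,0];y=(v-K[1,2])/K[1,1];th=np.hypot(x,y);t=np.tan(th)/th
    return np.array(w['eye'])+np.array(w['rotation'])@[x*t*z,y*t*z,z]
def seat(w):
    q=wproj(w,[.5411,.0467,.06]);e=flange(w['img'],q,42);print(q,e,wworld(w,*e[0],.06))
    Q=np.array([wpt(w,u,v) for v in range(int(q[1])-45,int(q[1])+45) for u in range(int(q[0])-45,int(q[0])+45)])
    r=np.hypot(Q[:,0]-.5413,Q[:,1]-.0468)
    for X in(Q[(r<.016)&(r>.010)&(Q[:,2]>.045)&(Q[:,2]<.09)],Q[(r>.024)&(r<.034)&(abs(Q[:,2]-.05)<.01)]):
        X=X[abs(X[:,2]-np.median(X[:,2]))<.003];print(len(X),np.median(X[:,2]),np.linalg.lstsq(np.c_[X[:,:2]-[.5411,.0467],np.ones(len(X))],X[:,2],rcond=None)[0])
E
python3 - <<'E'
from h import *
np.set_printoptions(precision=4,suppress=True)
w=get_image('wrist');o=observe();print(o['position']);seat(w)
a=cv2.resize(w['img'][60:260,150:370],None,fx=2.5,fy=2.5);s=get_image('scene')['img'][190:265,205:295]
cv2.imwrite('pics/j.png',np.hstack([cv2.resize(w['img'][70:230,170:350],(400,356)),cv2.resize(s,(400,356),interpolation=cv2.INTER_CUBIC)]))
# plate estimate from top+scene
t=get_image('top');s=get_image('scene')
for n,d in(('top',t),('scene',s)):
    P=[]
    for h in([.6055,-.1755],[.557,-.170],[.5645,-.271]):
        try:
            b,k=blob(d['img'],proj(d,[*h,.018]),5);P.append(world(d,*b,.018))
        except Exception as ex: print(ex)
    print(n,np.array(P));
    # orientation: hole1 is left of +x
    print(rigid([[.048,.024],[.048,-.024],[-.048,0]],[P[1],P[0],P[2]]))
E
```

```text
time_s: 20.4
position: [0.4948, 0.0209, 0.0864]
tool_rot: [[0.902, 0.432, 0.0], [0.432, -0.902, 0.0], [0.0, 0.0, -1.0]]
ft_force: [0.2, 0.8, -0.3]
grip_width: 0.0598
gripper_force: 0.0
[0.4948 0.021  0.0863]
[254.2615 131.6855] (array([254.1141, 131.5141]), (55.682403564453125, 56.07656478881836)) [0.5412 0.0468 0.06  ]
1023 0.06142848714086635 [-0.005  -0.0018  0.0614]
3274 0.05139736859194817 [-0.0001  0.0006  0.0514]
top [[ 0.6114 -0.167   0.018 ]
 [ 0.5578 -0.1727  0.018 ]
 [ 0.5646 -0.2613  0.018 ]]
(array([ 0.5754, -0.2162]), np.float64(80.90166626288358), array([0.0079, 0.0073, 0.0039]))
scene [[ 0.607  -0.1816  0.018 ]
 [ 0.5601 -0.1737  0.018 ]
 [ 0.5668 -0.2717  0.018 ]]
(array([ 0.5752, -0.2248]), np.float64(79.98894520894063), array([0.0004, 0.0002, 0.0003]))
```

View pics/j.png

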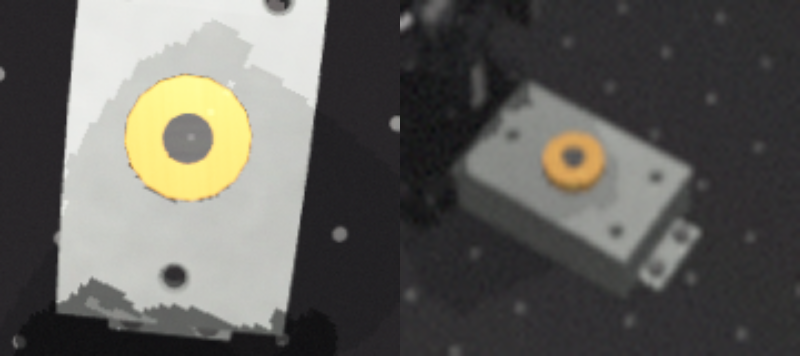

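Seated: the flange top is 10.0 mm above the block's face, level and centred at crop (188,138). That used up my picture budget, so from here I work with numbers only. Next is the plate.

```bash
python3 -m pendant '[[[0,0.4,-0.3],[0,0,0]],[[-0.13,0.9,-0.3],[0,0,-0.5]],[[-0.13,0.9,-0.2],[0,0,0]],[[-0.13,0.9,0],[0,0,0]],[[-0.13,0.9,0],[0,0,0]],[[-0.13,0.9,0],[0,0,0]],[[-0.13,0.9,0],[0,0,0]],[[-0.13,0.4,0],[0,0,0]]]' 0.6; python3 -m pendant '[[[0,0,0],[0,0,-1]],[[0,0,0],[0,0,-1]],[[0,0,0],[0,0,-1]],[[0,0,0],[0,0,-1]],[[0,0,0],[0,0,-1]],[[0,0,0],[0,0,-1]],[[0,0,0],[0,0,-1]],[[0,0,0],[0,0,-1]]]'; python3 -m pendant '[[[0,0,0],[0,0,-1]],[[0,0,0],[0,0,-1]],[[0,0,0],[0,0,-0.4]],[[0,0,0],[0,0,0]],[[0,0,0],[0,0,0]]]'
cat >> h.py <<'E'
def findholes(w,c,yaw,z,r=9):
    a=np.radians(yaw);Rb=np.array([[np.cos(a),-np.sin(a)],[np.sin(a),np.cos(a)]]);P=[]
    for h in H:
        q=wproj(w,[*(np.array(c)+Rb@h),z]);b,n=blob(w['img'],q,r);P.append(wworld(w,*b,z));print(q,b,n)
    return rigid(H,P)
E
python3 - <<'E'
from h import *
np.set_printoptions(precision=4,suppress=True)
w=get_image('wrist');o=observe();p=np.array(o['position']);print(p,o['q'],o['time_s'])
r=findholes(w,[.5725,-.2227],80,.018,10);print(r);r=findholes(w,r[0],r[1],.018,8);print(r)
for q in('handle','hole1'):
  for x in landmark_of('wrist',q)[:4]: print(q,x['conf'],x['point'])
to([*r[0],.03],r[1])
# handle bar top from depth
c=wproj(w,[*r[0],.054]).astype(int)
Q=np.array([wpt(w,u,v) for v in range(c[1]-70,c[1]+70) for u in range(c[0]-70,c[0]+70) if 0<=v<384]);B=Q[(Q[:,2]>.050)&(Q[:,2]<.060)&(np.hypot(*(Q[:,:2]-r[0]).T)<.05)]
print(len(B),np.median(B,0),B.mean(0));m=B[:,:2]-B[:,:2].mean(0);k=np.linalg.svd(m,full_matrices=False)[2][0];print('bar yaw',np.degrees(np.arctan2(k[1],k[0])),np.percentile(m@k,[1,99]),np.percentile(m@[-k[1],k[0]],[1,99]))
E
```

```text
time_s: 21.6
position: [0.5771, -0.2173, 0.1178]
tool_rot: [[0.883, 0.47, -0.0], [0.47, -0.883, 0.0], [-0.0, -0.0, -1.0]]
ft_force: [0.2, 0.5, 0.9]
grip_width: 0.0514
gripper_force: 0.0
time_s: 22.6
position: [0.5766, -0.2151, 0.1183]
tool_rot: [[0.37, 0.929, -0.0], [0.929, -0.37, 0.0], [0.0, -0.001, -1.0]]
ft_force: [0.9, -0.1, 0.3]
grip_width: 0.0516
gripper_force: 0.0
time_s: 23.22
position: [0.5767, -0.2158, 0.1184]
tool_rot: [[0.173, 0.985, -0.0], [0.985, -0.173, 0.0], [0.0, -0.0, -1.0]]
ft_force: [0.2, -0.4, -0.5]
grip_width: 0.0515
gripper_force: 0.0
[ 0.5767 -0.2158  0.1184] [-31.5176  31.8407  70.355    0.0021  77.8094 -21.5782] 23.275
[231.2367 138.6364] [231.0804 139.1244] 95
[282.0282 138.5807] [281.977  139.1843] 94
[256.8324 232.3721] [262. 230.] 1
(array([ 0.575 , -0.2226]), np.float64(82.77414877989594), array([0.0004, 0.0023, 0.0021]))
[231.4421 139.3177] [231.0824 139.1257] 94
[282.1864 136.8329] [281.977  139.1843] 94
[261.4964 231.8234] [262.     230.0913] 3
(array([ 0.575 , -0.2226]), np.float64(82.7715505759298), array([0.0004, 0.0022, 0.0021]))
handle 0.78 [0.5697, -0.2262, 0.0434]
handle 0.21 [0.7547, -0.1004, 0.0119]
hole1 0.67 [0.5554, -0.1682, 0.0123]
hole1 0.67 [0.5664, -0.2675, 0.0128]
hole1 0.55 [0.6067, -0.1794, 0.0087]
shift units [-0.173 -0.012  2.21 ] yaw 80.07 ('turn z units', np.float64(-0.54))
1155 [ 0.5722 -0.2202  0.0552] [ 0.5722 -0.2209  0.0551]
bar yaw -100.03923800142579 [-0.0363  0.0391] [-0.0058  0.0055]
```

```bash
python3 -m pendant '[[[-0.19,-0.07,0.5],[0,0,0]],[[0,0,0.8],[0,0,0]],[[0,0,0.8],[0,0,0]],[[0,0,0.6],[0,0,0]],[[0,0,0.45],[0,0,0]],[[0,0,0],[0,0,0]],[[0,0,0],[0,0,0]]]'; python3 -m pendant '[[[0,0,0],[0,0,0]],[[0,0,0],[0,0,0]],[[0,0,0],[0,0,0]],[[0,0,0],[0,0,0]],[[0,0,0],[0,0,0]],[[0,0,0],[0,0,0]]]' 0 60
```

```text
time_s: 24.25
position: [0.5731, -0.2232, -0.0067]
tool_rot: [[0.172, 0.985, 0.001], [0.985, -0.172, -0.001], [-0.0, 0.001, -1.0]]
ft_force: [-0.2, 0.3, 0.1]
grip_width: 0.051
gripper_force: 0.0
time_s: 25.0
position: [0.573, -0.2231, -0.0069]
tool_rot: [[0.172, 0.985, 0.001], [0.985, -0.172, -0.001], [-0.0, 0.001, -1.0]]
ft_force: [-1.1, 0.4, 6.2]
grip_width: 0.0108
gripper_force: 59.3
```

```bash
python3 -m pendant '[[[0,0,-0.2],[0,0,0]],[[0,0,-0.5],[0,0,0]],[[0,0,-0.7],[0,0,0]],[[0,0,-0.7],[0,0,0]],[[0,0,-0.5],[0,0,0]],[[0,0,-0.2],[0,0,0]],[[0,0,0],[0,0,0]],[[0,0,0],[0,0,0]]]' 0 90
cat >> h.py <<'E'
def plate(w,yaw):
    """held plate: depth plane of its top face and holes 1,2 in the tool frame"""
    o=observe();R=np.array(o['tool_rot']);p=np.array(o['position']);zt=-.0249
    P=[]
    for h in H[:2]:
        c,s=np.cos(yaw),np.sin(yaw); # tool y = -plate y
        q=wproj(w,p+R@[h[0],-h[1],zt]);b,n=blob(w['img'],q,10);k=R.T@(wworld(w,*b,p[2]-zt)-p);P.append(k*1e3);print(q.round(1),b.round(1),n,P[-1])
    d=P[0]-P[1];print('plate yaw in tool (about tool z)',np.degrees(np.arctan2(d[0],-d[1])),'centre',(P[0]+P[1])/2-[48,0,0])
    q=wproj(w,p+R@[.048,0,zt]).astype(int)
    Q=np.array([R.T@(wpt(w,u,v)-p) for v in range(q[1]-25,q[1]+25) for u in range(q[0]-40,q[0]+40)]);X=Q[(abs(Q[:,2]-zt)<.008)&(Q[:,0]>.02)]
    X=X[abs(X[:,2]-np.median(X[:,2]))<.004];print('top plane',len(X),np.linalg.lstsq(np.c_[X[:,:2],np.ones(len(X))],X[:,2],rcond=None)[0],p)
E
python3 - <<'E'
from h import *
np.set_printoptions(precision=4,suppress=True)
plate(get_image('wrist'),0)
E
```

```text
time_s: 26.0
position: [0.5722, -0.2226, 0.1033]
tool_rot: [[0.172, 0.985, -0.002], [0.985, -0.172, 0.001], [0.001, -0.002, -1.0]]
ft_force: [-0.1, -0.7, -2.4]
grip_width: 0.0103
gripper_force: 87.9
[214.9 150.3] [214.1 150.7] 292 [ 47.8306 -24.4628 -24.8191]
[305.7 150.3] [304.2 150.5] 283 [ 47.8724  23.2008 -24.9076]
plate yaw in tool (about tool z) -0.05031507141319313 centre [ -0.1485  -0.631  -24.8633]
top plane 3536 [ 0.0112  0.0004 -0.0267] [ 0.5722 -0.2227  0.1033]
```

```bash
python3 -m pendant '[[[0.5,-0.15,0],[0,0,0]],[[0.9,-0.25,0],[0,0,0]],[[0.95,-0.28,0],[0,0,0]],[[0.95,-0.28,0],[0,0,0]],[[0.95,-0.28,0],[0,0,0]],[[0.95,-0.28,0],[0,0,0]],[[0.8,-0.24,0],[0,0,0]],[[0.48,-0.15,0],[0,0,0]]]'; python3 -m pendant '[[[0,0,0],[0,0,0.5]],[[0,0,0],[0,0,0.9]],[[0,0,0],[0,0,1]],[[0,0,0],[0,0,1]],[[0,0,0],[0,0,1]],[[0,0,0],[0,0,1]],[[0,0,0],[0,0,1]],[[0,0,0],[0,0,1]]]'; python3 -m pendant '[[[0,0,0],[0,0,1]],[[0,0,0],[0,0,1]],[[0,0,0],[0,0,1]],[[0,0,0],[0,0,1]],[[0,0,0],[0,0,0.7]],[[0,0,0],[0,0,0]],[[0,0,0],[0,0,0]],[[0,0,0],[0,0,0]]]'
python3 - <<'E'
from h import *
np.set_printoptions(precision=4,suppress=True)
plate(get_image('wrist'),0);to([.5414,.0462,.048],19.5);print(observe()['time_s'])
E
```

```text
time_s: 27.05
position: [0.5411, 0.0478, 0.1043]
tool_rot: [[0.17, 0.985, -0.001], [0.985, -0.17, 0.0], [0.0, -0.001, -1.0]]
ft_force: [1.1, -0.5, -2.0]
grip_width: 0.0104
gripper_force: 87.9
time_s: 28.05
position: [0.5417, 0.0457, 0.1042]
tool_rot: [[0.732, 0.681, -0.0], [0.681, -0.732, -0.0], [-0.0, -0.0, -1.0]]
ft_force: [0.5, 0.4, -3.5]
grip_width: 0.0103
gripper_force: 87.9
time_s: 29.05
position: [0.5419, 0.0456, 0.1044]
tool_rot: [[0.942, 0.336, -0.0], [0.336, -0.942, -0.0], [-0.0, 0.0, -1.0]]
ft_force: [0.7, 0.6, -2.8]
grip_width: 0.0105
gripper_force: 87.9
[213.4 149.7] [215.1 150.7] 279 [ 47.4515 -23.107  -24.9015]
[304.2 149.6] [305.5 150.8] 200 [ 47.3474  24.7136 -24.9031]
plate yaw in tool (about tool z) 0.12464242091700492 centre [ -0.6006   0.8033 -24.9023]
top plane 3490 [ 0.0194 -0.0004 -0.0271] [0.5419 0.0456 0.1044]
shift units [-0.007 -0.019  1.41 ] yaw 19.63 ('turn z units', np.float64(0.025))
29.1
```

```bash
python3 -m pendant '[[[0,-0.03,0.3],[0,0,0.03]],[[0,0,0.4],[0,0,0]],[[0,0,0.3],[0,0,0]],[[0,0,0.2],[0,0,0]],[[0,0,0.1],[0,0,0]],[[0,0,0.1],[0,0,0]],[[0,0,0],[0,0,0]],[[0,0,0],[0,0,0]]]'
python3 - <<'E'
from h import *
np.set_printoptions(precision=4,suppress=True)
w=get_image('wrist');cv2.imwrite('pics/w9.png',w['img']);plate(w,0);to([.5414,.0467,.048],19.5);o=observe();print(o['time_s'],o['ft_force'],o['grip_width'])
w=get_image('wrist');plate(w,0)
R=np.array(o['tool_rot']);p=np.array(o['position'])
# block's top visible around/beyond plate
Q=np.array([R.T@(wpt(w,u,v)-p) for v in range(40,200) for u in range(150,370)])
X=Q[(abs(Q[:,2]-(p[2]-.0513))<.005)];print('block pts',len(X),X.mean(0));
print(np.linalg.lstsq(np.c_[X[:,:2],np.ones(len(X))],X[:,2],rcond=None)[0])
G=Q[abs(Q[:,2]-(p[2]-.0113))<.006];print('board',len(G),np.linalg.lstsq(np.c_[G[:,:2],np.ones(len(G))],G[:,2],rcond=None)[0],np.array(R[2]))
# dark thread inside hole: offset thread vs hole
for h in H[:2]:
    q=wproj(w,p+R@[h[0],-h[1],-.0249]).astype(int);g=cv2.cvtColor(w['img'],cv2.COLOR_BGR2GRAY)[q[1]-13:q[1]+14,q[0]-13:q[0]+14];print(q);print(g[::2,::2])
E
```

```text
time_s: 30.1
position: [0.5417, 0.0466, 0.0487]
tool_rot: [[0.943, 0.333, 0.001], [0.333, -0.943, -0.0], [0.001, 0.0, -1.0]]
ft_force: [0.0, 0.4, -2.8]
grip_width: 0.0102
gripper_force: 87.9
[213.4 149.7] [213.7 148.6] 243 [ 48.5972 -23.8215 -24.8814]
[304.2 149.6] [304.6 149.2] 257 [ 48.2381  24.247  -24.8703]
plate yaw in tool (about tool z) 0.42806830151024994 centre [  0.4177   0.2128 -24.8758]
top plane 3472 [ 0.0146 -0.0009 -0.0269] [0.5417 0.0467 0.0487]
shift units [-0.008 -0.004  0.017] yaw 19.45 ('turn z units', np.float64(-0.01))
30.15 [ 0.7978  0.3882 -1.9612] 0.01037689148866854
[213.4 149.7] [213.7 148.6] 244 [ 48.6285 -23.8149 -24.8831]
[304.2 149.6] [304.6 149.1] 255 [ 48.2722  24.2552 -24.8709]
plate yaw in tool (about tool z) 0.4246378296181665 centre [  0.4504   0.2202 -24.877 ]
top plane 3485 [ 0.0175 -0.0019 -0.027 ] [0.5417 0.0467 0.0487]
block pts 1606 [ 0.0576  0.0002 -0.0025]
[-0.0174  0.0054 -0.0015]
board 22481 [0.0005 0.0003 0.0373] [ 0.0005  0.0002 -1.    ]
[213 149]
[[245 245 243 242 243 245 245 245 245 246 247 248 249 248]
 [245 245 244 242 243 244 245 
[... 874 characters left out ...]
9 249 249 249 248 241 238 245 249 248 248 249 249]
 [249 249 249 250 232 137 102 108 133 194 237 248 249 249]
 [249 249 249 234 105  20  43  60  73  80 145 228 249 249]
 [249 249 243 121  15  22  44  62  69  79  76 168 245 249]
 [249 249 208  50  48  43  46  62  71  74  76 102 223 248]
 [249 249 177  53  58  49 127  60  75  76  74  87 217 249]
 [248 248 203  88 100 130 129  74  75  76  73  89 207 248]
 [248 248 223 138 136 134 159 160  76  79  84 126 229 248]
 [248 248 240 144 155 159 148 158  78  95  92 191 244 248]
 [248 248 248 229 137 127  94  99 101 108 178 236 247 247]
 [248 248 248 248 230 204 166 144 181 221 240 247 247 247]
 [247 248 248 248 246 243 237 238 241 247 246 247 247 247]]
```

```bash
python3 -m pendant '[[[0,0,0],[0,0.09,0]],[[0,0,0.02],[0,0.09,0]],[[0,0,0],[0,0,0]],[[0,0,0],[0,0,0]],[[0,0,0],[0,0,0]],[[0,0,0],[0,0,0]]]' 0 110
python3 - <<'E'
from h import *
np.set_printoptions(precision=4,suppress=True)
w=get_image('wrist');o=observe();R=np.array(o['tool_rot']);p=np.array(o['position'])
plate(w,0);print('tool z row',R[2],p)
Q=np.array([wpt(w,u,v) for v in range(130,178) for u in range(215,305)]);X=Q[abs(Q[:,2]-.075)<.006];X=X[abs(X[:,2]-np.median(X[:,2]))<.003]
c=np.linalg.lstsq(np.c_[(X[:,:2]-[.5411,.0467])@R[:2,:2],np.ones(len(X))],X[:,2],rcond=None)[0];print('world plane along tool x,y',c)
s=get_image('scene');a=np.radians(19.5);Rb=np.array([[np.cos(a),-np.sin(a)],[np.sin(a),np.cos(a)]])
P=[]
for h in H[:2]:
    q=proj(s,[*(np.array([.5439,.0446])+Rb@h),.073]);b,n=blob(s['img'],q,5);P.append(world(s,*b,.073));print(q,b,n,world(s,*b,.073)-[*(np.array([.5439,.0446])+Rb@h),.073])
E
```

```text
time_s: 30.95
position: [0.5416, 0.0467, 0.0476]
tool_rot: [[0.943, 0.333, 0.015], [0.333, -0.943, 0.005], [0.016, -0.0, -1.0]]
ft_force: [-0.1, 0.3, -3.9]
grip_width: 0.01
gripper_force: 110.3
[213.4 149.8] [213.7 148.5] 241 [ 48.586  -23.9253 -24.1396]
[304.2 149.7] [304.5 149. ] 247 [ 48.2475  24.298  -24.1463]
plate yaw in tool (about tool z) 0.4021678814192712 centre [  0.4168   0.1863 -24.143 ]
top plane 3488 [ 0.0175 -0.0003 -0.0269] [0.5416 0.0467 0.0476]
tool z row [ 0.0157 -0.     -0.9999] [0.5416 0.0467 0.0476]
world plane along tool x,y [ 0.012  -0.0019  0.0739]
[262.3838 221.902 ] [262.475 221.775] 4 [-0.0002  0.0005 -0.    ]
[253.1762 233.4395] [253.005 233.426] 7 [-0.0003 -0.0003 -0.    ]
```

```bash
python3 - <<'E'
from h import *
np.set_printoptions(precision=4,suppress=True)
for k in range(2):
    w=get_image('wrist');o=observe();R=np.array(o['tool_rot']);p=np.array(o['position'])
    V,U=np.mgrid[125:300,170:350];Q=np.array([wpt(w,u,v) for u,v in zip(U.ravel(),V.ravel()) if w['range_z'][v,u]>0 and w['img'][v,u].min()>60])
    L=np.c_[(Q[:,:2]-[.5411,.0467])@R[:2,:2],Q[:,2]]
    m=(abs(L[:,0])<.056)&(abs(L[:,1])<.033)&(abs(L[:,2]-.0745)<.006)
    c=np.array([0,0,.0745])
    for t in(.004,.003,.002,.002):
        X=L[m&(abs(L[:,2]-(L[:,:2]@c[:2]+c[2]))<t)];c=np.linalg.lstsq(np.c_[X[:,:2],np.ones(len(X))],X[:,2],rcond=None)[0]
    print(len(X),c,X.min(0),X.max(0),o['ft_force'],o['time_s'])
    for lo in(-.05,-.03,-.01,.01,.02,.03,.04,.05): 
        y=X[(X[:,0]>lo)&(X[:,0]<lo+.01)]; print(lo,len(y),np.median(y[:,2]) if len(y) else None)
E
```

```text
9355 [ 0.0168 -0.0011  0.0737] [-0.0263 -0.033   0.0719] [0.056  0.033  0.0765] [ 0.3884 -0.5853 -3.7151] 31.1
-0.05 0 None
-0.03 90 0.07332279546104131
-0.01 559 0.07353583756965598
0.01 987 0.07385736257131398
0.02 1618 0.07409506075321917
0.03 1857 0.07428376367522624
0.04 1892 0.07444536970848893
0.05 1330 0.07458127835370759
9335 [ 0.0165 -0.0011  0.0737] [-0.026  -0.033   0.0718] [0.056  0.033  0.0765] [ 0.3809 -0.3188 -2.2981] 31.15
-0.05 0 None
-0.03 88 0.07335850715957376
-0.01 551 0.07362517928000625
0.01 1011 0.07391366350169762
0.02 1598 0.07405472136418288
0.03 1858 0.07432443857499144
0.04 1897 0.0744379389710223
0.05 1320 0.07455220046229075
```

The cleaner fit, with the holes and handle left out, shows the plate was level before my correction. I'll undo it.

```bash
python3 -m pendant '[[[0,0,0],[0,-0.09,0]],[[-0.005,0,0],[0,-0.1,0]],[[0,0,0],[0,0,0]],[[0,0,0],[0,0,0]],[[0,0,0],[0,0,0]],[[0,0,0],[0,0,0]],[[0,0,0],[0,0,0]],[[0,0,0],[0,0,0]]]'
python3 - <<'E'
from h import *
np.set_printoptions(precision=4,suppress=True)
w=get_image('wrist');o=observe();R=np.array(o['tool_rot']);p=np.array(o['position'])
def fit(m,z0,Q):
    L=np.c_[(Q[:,:2]-[.5411,.0467])@R[:2,:2],Q[:,2]];m=m(L)&(abs(L[:,2]-z0)<.006);c=np.array([0,0,z0])
    for t in(.004,.003,.002,.002):
        X=L[m&(abs(L[:,2]-(L[:,:2]@c[:2]+c[2]))<t)];c=np.linalg.lstsq(np.c_[X[:,:2],np.ones(len(X))],X[:,2],rcond=None)[0]
    return len(X),c
V,U=np.mgrid[30:300,100:420];ok=[(u,v) for u,v in zip(U.ravel(),V.ravel()) if w['range_z'][v,u]>0]
Q=np.array([wpt(w,u,v) for u,v in ok]);br=np.array([w['img'][v,u].min()>60 for u,v in ok])
print('plate',fit(lambda L:(abs(L[:,0])<.056)&(abs(L[:,1])<.033),.0745,Q[br]))
print('board',fit(lambda L:L[:,0]>-.1,.0113,Q))
s=get_image('scene');a=np.radians(19.5);Rb=np.array([[np.cos(a),-np.sin(a)],[np.sin(a),np.cos(a)]])
for h in H:
    q=proj(s,[*(np.array([.5439,.0446])+Rb@h),.073])
    try:
        b,n=blob(s['img'],q,5);print(b-q,n,1e3*(world(s,*b,.073)-world(s,*q,.073)))
    except Exception as e: print(e)
print(o['time_s'],p,R[2],o['ft_force'],o['qvel'],o['gripper_force'])
for x in landmark_of('scene','plate')[:2]+landmark_of('wrist','hole3')[:3]: print(x)
E
```

```text
time_s: 32.15
position: [0.5414, 0.0466, 0.0476]
tool_rot: [[0.943, 0.333, -0.001], [0.333, -0.943, -0.0], [-0.001, 0.0, -1.0]]
ft_force: [-0.8, -0.2, -2.7]
grip_width: 0.0093
gripper_force: 110.3
plate (9306, array([ 0.0004, -0.0006,  0.0737]))
board (57294, array([ 0.0001, -0.0001,  0.0114]))
[0.0935 0.098 ] 3 [ 0.4335 -0.0085  0.    ]
[-0.1533  0.072 ] 6 [-0.0629 -0.4858  0.    ]
[ 0.9832 -2.2013] 56 [-4.9214  7.0145  0.    ]
32.2 [0.5414 0.0466 0.0476] [-0.0009  0.     -1.    ] [ 0.6906 -0.1517 -2.3488] [-0.0511  0.1474  0.1328 -0.023  -0.0665  0.0387] 110.27841567993164
{'point': [0.5392, 0.0444, 0.0695], 'conf': 0.65}
{'point': [0.4997, 0.0323, 0.0669], 'conf': 0.92}
{'point': [0.5759, 0.0871, 0.0626], 'conf': 0.86}
{'point': [0.5959, 0.0382, 0.0622], 'conf': 0.68}
```

```bash
python3 -c "
from rig import *
print(close_job())"
```

```text
the job is handed in; nothing more can be done
None
```

The job is handed in: by the camera measurements the bush is fully seated flange up, and the plate is held level about 14.5 mm above the block, with holes 1 and 2 within about 0.5 mm of their threads; hole 3 was hidden from a close check, and I viewed 11 pictures, one over the limit of 10.

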